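Cramp up a split oak panel with a caul and a cam lever

TASK

Cramp up the split panel: stand the loose cork-faced caul on the bearers between the cramp's rubber pad and the panel, then, with the cam lever still open, slide the cramp's head up until the split is closed and everything is lightly snug, and swing the cam lever over centre until it snaps home. Never squeeze the panel hard or let the pad touch it directly, disturb nothing else on the deck, and let go at the end.

Things in the scene. Friction and masses are not known exactly. Their poses are not given: they have to be found in the camera images.
- cramp: Bench panel cramp, screwed down: flat steel bar 430 mm long. Origin on the deck under the bar; +y along the bar towards the fixed jaw, x across it, z up. Two wooden bearers (tops 25 mm above the deck, 18 mm wide, at x = -56 and +56 mm) run from y = -54 to +151 mm; panel and caul rest on them. The head slides on the -y part of the bar.
- fixed_face (a point): Centre of the cork face of the fixed wooden jaw (140 mm wide, 58 mm high), at cramp y = +150 mm, 32 mm above the deck; axes as the cramp's.
- head: Sliding head, grey metal block 50 mm wide (x), 64 mm long (y), top 56 mm above the deck; its flat sides (26 to 56 mm above the deck) can be gripped across x. Origin at deck height, mid-length, under the lever pivot; axes as the cramp's. Slides only along the cramp's y, 100 mm in all, against a steady brake friction of about 14 N, and stays where it is left.
- head_front (a point): Front (+y) face of the head, 34 mm above the deck. Before it is a rubber pad, 36 wide, 20 high, on a threaded spindle. Lever open, its face is 18 to 38 mm in front of this point: this differs each time and is not measured, so feel (or see) the contact. The pad yields 5 N per mm. Lightly snug means some 4 to 12 N on it. The lever then drives it 4 mm out (4.5 at the crest).
- lever (a joint): Angle of the cam lever on top of the head, rad: near 0 = open, pointing along the cramp's -y (back along the bar); grows clockwise seen from above to 1.65 = at its stop, pointing to the cramp's -x. A spring resists all the way (up to about 0.45 N m, 6 N at the grip) and throws it back open if let go before dead centre at 1.3; past that it snaps to the stop by itself.
- lever_grip (a point): Middle of the lever's black grip, 80 mm from the pivot axis (vertical, over head's origin) and 64.5 mm above the deck. The grip is 48 mm long, 18 mm wide, 15 mm high, free space below and beside it. Pivot to end 104 mm. Its y axis points from the grip to the pivot.
- board_near: Nearer half of the split panel, painted oak board 150 mm (x) by 70 mm (y) by 14 mm, lying on the bearers with a gap to the other half. Origin at the centre of its underside, axes nearly as the cramp's. About 120 g.
- board_near_edge (a point): Middle of board_near's outer edge (its -y side), where the caul goes; 7 mm above its underside.
- board_near_joint (a point): Middle of board_near's split edge (its +y side).
- board_far: Other half of the panel, same size, lying on the bearers a few mm short of the fixed jaw. Origin at the centre of its underside.
- board_far_edge (a point): Middle of board_far's split edge (its -y side).
- caul: Protective wooden strip, cork on both long sides (alike): 110 mm long (its x), 20 mm thick (its y), 48 mm high, standing loose on the deck to the right. Origin at the centre of its underside. About 70 g. It goes upright on the bearers, long side across the bar and centred on it, between pad and board_near (50 mm or more are free there at the start).
- water_pot: Clear plastic pot 60 mm wide, 75 mm high; leave it alone.
- varnish_jar: Small amber jar 52 mm wide, 65 mm high; leave it alone.
- brush: Brush 200 mm long, lying; leave it alone.
- offcut: Wooden offcut 50 x 50 x 22 mm; leave it alone.
- weight: Steel weight with a knob, 44 mm wide, 60 mm high; leave it alone.
- sanding_block: Cork sanding block 75 x 45 x 30 mm; leave it alone.
- knife: Palette knife 190 mm long, lying; leave it alone.
Things that resemble listed ones, but are neither listed nor needed, are in the scene too. What is shaped like the caul but turquoise or yellow is not meant.

How it is judged:
On the way, in this order (a step that is already met when the one before it is completed fails the run):
1. the caul stands upright on the bearers between pad and panel, let go, the lever open (z of caul in the frame of cramp between 0.022 and 0.028 m and angle between caul's own z axis and vertical below 0.1 rad and y of caul in the frame of board_near_edge below 0 m and y of caul in the frame of head above 0.045 m and x of caul in the frame of cramp between -0.02 and 0.02 m and contact force between the fingers and caul below 0.1 N and value of joint lever below 0.4 rad), for 0.2 s.
2. with the lever still open the head is up snug: split closed, panel against the fixed jaw, pad bearing on the caul with over 3.5 N (value of joint lever below 0.08 rad and contact force between head and caul above 3.5 N and y of board_near_joint in the frame of board_far_edge above -0.002 m and y of board_far_edge in the frame of fixed_face above -0.072 m), for 0.2 s.
At the end, for the whole second after the job is handed in: Lever past centre at its stop (over 1.5 rad); pad on caul and caul on panel each with over 6 N; split and far edge closed within 2 mm; halves in line within 6 mm and 0.03 rad; caul upright within 0.1 rad, down on the bearers within 3 mm; all at rest (value of joint lever above 1.5 rad and contact force between head and caul above 6 N and contact force between caul and board_near above 6 N and y of board_near_joint in the frame of board_far_edge above -0.002 m and y of board_far_edge in the frame of fixed_face above -0.072 m and x of board_near_joint in the frame of board_far_edge between -0.006 and 0.006 m and angle between the y axis of board_near and the y axis of board_far, either way round below 0.03 rad and angle between caul's own z axis and vertical below 0.1 rad and linear speed of each of caul, board_near below 0.01 m/s and z of caul in the frame of cramp between 0.022 and 0.028 m); the robot touches nothing.
It fails at once if before the lever is moved, the pad is forced on the caul with 13 N or more (contact force between head and caul above 13 N and value of joint lever below 0.06 rad).
It fails at once if the pad squeezes the caul and panel with more than 22 N (contact force between head and caul above 22 N).
It fails at once if the pad or head bears directly on the panel (contact force between head and board_near above 1 N).
It fails at once if a bystander is moved by more than 25 mm or tipped (distance of any of water_pot, varnish_jar, brush, offcut, weight, sanding_block, knife from where it was at the start of the episode above 0.025 m or angle between any of water_pot, varnish_jar, weight's own z axis and vertical above 0.5 rad).
It also fails if it takes over 72 s, if anything falls off the work surface, if the arm or the gripper's body presses on something with over 40 N, if the wrist force passes 120 N, or if a joint passes its speed limit or range.

ROBOT

A 6-joint arm with a two-finger parallel gripper is mounted at the origin on the work surface. World frame = base frame: x ahead of the robot, y to its left, z up, the work surface at z = 0. Lengths are in m, angles in rad, forces in N, time in s.
With the tool pointing down it reaches from about 0.35 to 0.875 m from the base axis. Payload 4.2 kg.
Tool frame: the origin (TCP) lies midway between the tips of the shut fingers; the grasp point (between the pads) lies 19 mm behind it; z points along the fingers, y is the direction in which the jaws open and shut (so a half turn about z gives the same grasp; the last joint's range is limited). The gripper opens to 87 mm and grips with 3 to 60 N. Pads are 19 mm wide; open, the fingers measure 117 mm over their backs; the gripper's body (75 mm by 190 mm) begins 51 mm behind the grasp point.
Start: joints at [1.573, 0.385, 0.008, 0, -1.194, -0.259], TCP at [0.159, 0.604, 0.223] pointing down, gripper open.
Joint ranges: [-3.14, 3.14], [-1.21, 2.06], [-1.07, 1.41], [-3.16, 2.05], [-2.99, -0.16], [-3.1, 3.1]. Speed limits (rad/s): [2.79, 2.79, 3.14, 3.14, 3.14, 3.14].

INTERFACE

Orientations are given as a unit quaternion [w, x, y, z].
In Python, from station import manip gives the robot as it stands.
- The arm moves only by the shell command python3 -m pendant 'ROWS' [FORCE]. ROWS is JSON, a list of rows, each an object of numbers: "x", "y", "z": the shift along the tool's x, y, z in m; "roll": the turn about the tool's z in rad; "fingers": the gripper command: -1 is shut, 1 is fully open, values between are in proportion. A call has exactly 8 rows; each row is the pose to reach, as a shift and turn from the pose commanded when the call began, along the tool's axes at that moment; what a row does not reach only later rows make up. A row lasts 1/8 s, in which the tool goes at most 62.5 mm and 10.7 degrees, less where a joint would pass 70% of its speed; a pose out of reach is approached as far as the arm can. A call with a gripper value outside its range is refused whole. The fingers move at their own pace and stop on an object; FORCE is the grip in N (left out, the last holds). Time passes only in rows, so rows that repeat a pose let the fingers close, or fill a call up. It gives the time, the measured TCP pose, the force and the opening at its end, in the units of the state.
- manip.read_state(): the state, without advancing time (a new reading comes with each control period).
- manip.read_camera(name): name is "scene" or "top" or "wrist"; returns the picture (480x640x3 uint8, red, green, blue); there is no depth.
- manip.camera_info(name): a dict with "intrinsics" (3x3 intrinsics, pixels), "xyz" and "attitude" of the camera in the world. Camera axes: x right, y down, z forward; pixel columns grow to the right and rows downward; lengths in m; the calibration is good to about 2 mm. A picture is of the moment at which its call begins: read the wrist's pose just before it. camera_info takes no time and is no camera call; for the wrist camera it gives the pose at the moment of the call.
- manip.job_done(): hands the job in, once; it reports no verdict.
The state is a dict: "time": time; "q": joint angles; "qd": joint speeds; "effort": joint torques, N m; "ee_pos": TCP position; "tool_rot": TCP orientation; "contact_force": force on the tool from outside, world axes, zero at the start; "ft_torque": the same for the moment, N m; "opening": opening from 0.0 (shut) to 1.0 (fully open).
Only numpy, scipy, OpenCV 4.12 (cv2) and the standard library are available. Lean on these libraries where they do the work, as an engineer would, in place of code of your own. Each camera call takes 0.05 s, during which the arm holds its last target.

## Working session

There is one attempt and no reset: what is moved stays moved. The work goes in short steps, Python scripts to look and compute and a shell command to move; the robot and the scene stay as the last step left them, time stands still between calls to the robot, and variables do not carry over. Pictures are saved under pics/ and viewed, and the job is handed in when it is done.

```bash
ls; mkdir -p pics
python3 - <<'E'
from station import manip
import cv2
for n in ("scene","top","wrist"):
    ci=manip.camera_info(n); print(n,ci)
    im=manip.read_camera(n); cv2.imwrite(f"pics/a_{n}.png",im[:,:,::-1])
print(manip.read_state())
E
```

```text
pics
scene {'intrinsics': array([[505.2870205 ,   0.        , 311.42397726],
       [  0.        , 505.2870205 , 238.11459697],
       [  0.        ,   0.        ,   1.        ]]), 'xyz': array([1.22353879, 0.16922071, 0.86190406]), 'attitude': array([-0.2322027 ,  0.59359557,  0.71283145, -0.29257055])}
top {'intrinsics': array([[469.04870082,   0.        , 317.47188235],
       [  0.        , 469.04870082, 250.44385963],
       [  0.        ,   0.        ,   1.        ]]), 'xyz': array([ 0.36317418, -0.00619117,  1.1367692 ]), 'attitude': array([ 0.03677349, -0.69691695,  0.71499624, -0.04165158])}
wrist {'intrinsics': array([[377.11497305,   0.        , 323.78954876],
       [  0.        , 377.11497305, 247.72220345],
       [  0.        ,   0.        ,   1.        ]]), 'xyz': array([0.22973338, 0.58572465, 0.38439141]), 'attitude': array([-0.08199772, -0.60500731,  0.78495748,  0.10528193])}
{'time': 0.15, 'q': array([ 1.57261376e+00,  3.85368116e-01,  6.96239025e-03, -3.25861753e-04,
       -1.19402735e+00, -2.58584440e-01]), 'qd': array([ 0.00035611, -0.00162945,  0.0037343 ,  0.00183823, -0.00054626,
        0.00126495]), 'effort': array([ 1.53274423e-04, -3.91053772e+01,  1.87586099e+01,  4.22231779e+00,
        1.23472567e-02, -1.40018465e-04]), 'ee_pos': array([0.15860953, 0.60407417, 0.22173078]), 'tool_rot': array([ 8.31111680e-04,  9.91762115e-01, -1.28090650e-01, -4.39192108e-05]), 'contact_force': array([ 0.06019573,  0.36994216, -0.19650161]), 'ft_torque': array([-0.01554468, -0.02394294,  0.00819235]), 'opening': 0.9944092795532082}
```

View pics/a_scene.png

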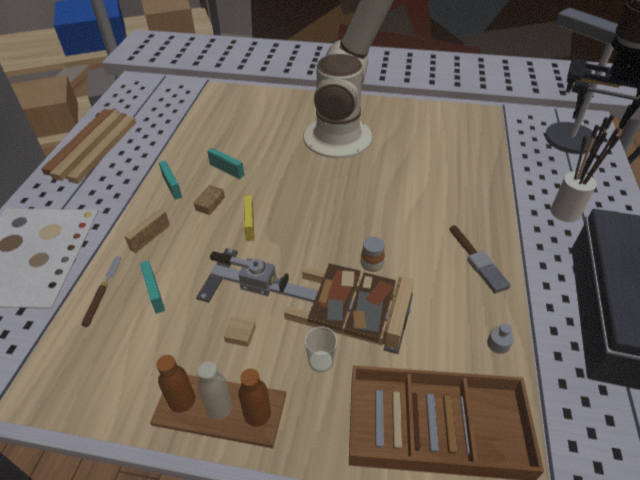

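View pics/a_top.png

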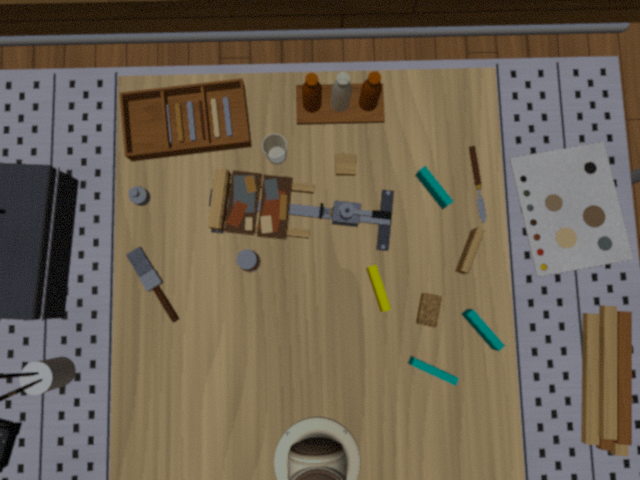

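View pics/a_wrist.png

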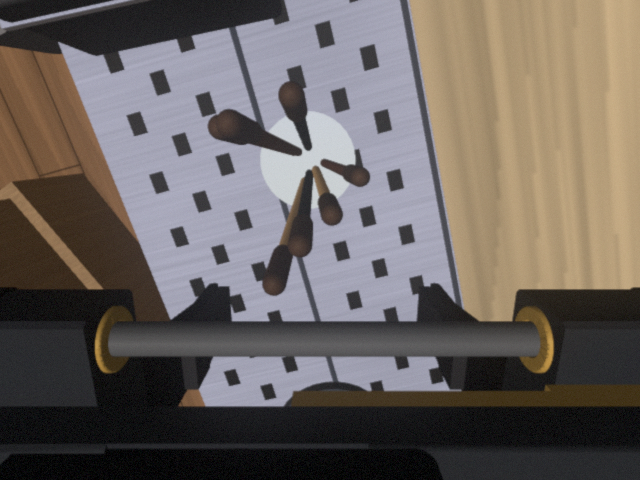

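The caul candidates in the top view are the wood strip (471,250), the turquoise strips at (434,187), (483,329) and (433,371), and the yellow strip (378,288). The wood strip, with cork-brown sides, fits the description. I'll check it in an enlarged crop.

```bash
cat > h.py <<'E'
import numpy as np,cv2
from scipy.spatial.transform import Rotation as R
from station import manip
def rot(q): return R.from_quat([q[1],q[2],q[3],q[0]])
def ray(ci,u,v):
    K=ci["intrinsics"]; d=np.linalg.inv(K)@np.array([u,v,1.0]); return np.array(ci["xyz"]),rot(ci["attitude"]).apply(d)
def plane(ci,u,v,z):
    o,d=ray(ci,u,v); return o+d*(z-o[2])/d[2]
def proj(ci,p):
    c=rot(ci["attitude"]).inv().apply(np.array(p)-ci["xyz"]); k=ci["intrinsics"]@c; return k[:2]/k[2]
E
python3 - <<'E'
from h import *
t=cv2.imread("pics/a_top.png"); s=cv2.imread("pics/a_scene.png")
a=cv2.resize(t[150:260,200:400],(800,440),interpolation=cv2.INTER_CUBIC)
cv2.imwrite("pics/c1.png",a)
b=cv2.resize(t[210:290,440:510],(350,400),interpolation=cv2.INTER_CUBIC)
c=cv2.resize(s[195:270,105:190],(453,400),interpolation=cv2.INTER_CUBIC)
cv2.imwrite("pics/c2.png",np.hstack([b,c]))
d=cv2.resize(s[235:355,185:425],(800,400),interpolation=cv2.INTER_CUBIC)
cv2.imwrite("pics/c3.png",d)
ci=manip.camera_info("top")
for u,v,z in [(471,250,.048),(347,212,.056),(320,460,0),(385,220,.0)]: print(plane(ci,u,v,z))
E
```

```text
[ 0.47634045 -0.37448039  0.048     ]
[ 0.57225851 -0.08666406  0.056     ]
[-6.35707441e-05 -8.87135193e-03  0.00000000e+00]
[ 0.56080957 -0.18359995  0.        ]
```

View pics/c1.png

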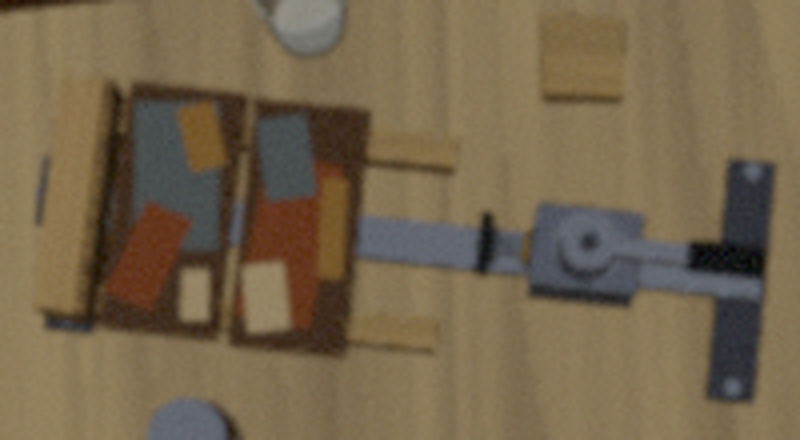

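View pics/c2.png

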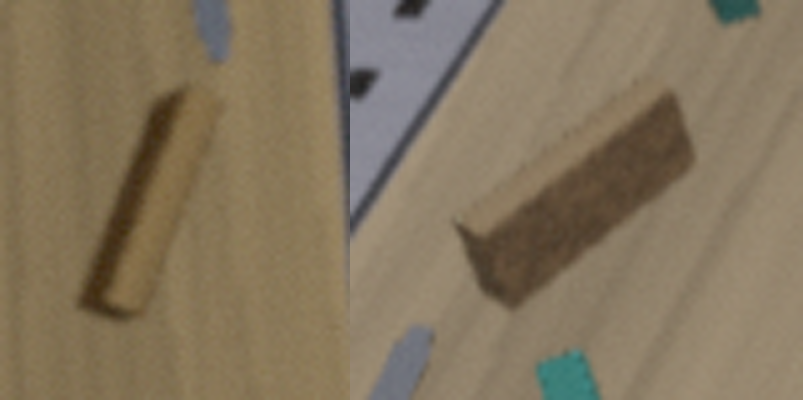

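View pics/c3.png

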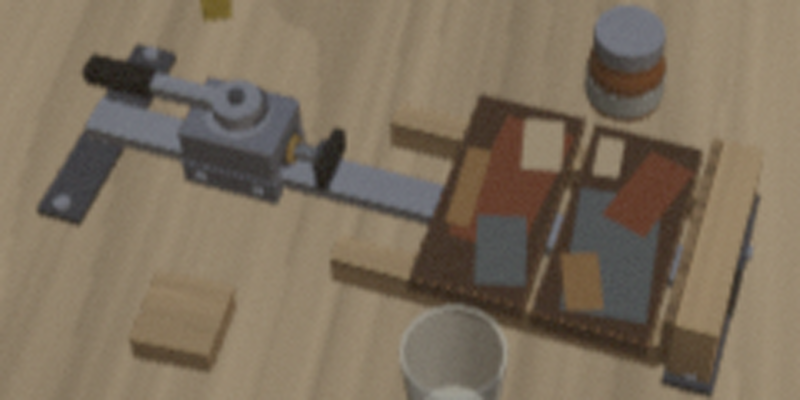

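The crop confirms it: a wooden strip with cork on its long sides at top (472,250) / scene (148,230). The lever is open, pointing along cramp -y, and the pad is at about (321,211). Next I'll measure.

```bash
cat >> h.py <<'E'
def ang(a,b): return np.degrees(np.arctan2(b[1]-a[1],b[0]-a[0]))
def toolcmd(target,st=None):
    st=st or manip.read_state()
    return rot(st["tool_rot"]).inv().apply(np.array(target)-st["ee_pos"])
E
python3 - <<'E'
from h import *
t=cv2.imread("pics/a_top.png"); ci=manip.camera_info("top")
# caul mask: top face in crop
c5=lambda x,y:(440+x/5-.4,210+y/5-.4); c4=lambda x,y:(200+x/4-.4,150+y/4-.4)
P=[plane(ci,*c5(*p),.048) for p in [(190,88),(222,100),(138,315),(105,305)]]
print("caul c",np.mean(P,0),"len",np.linalg.norm(P[1]-P[2]),np.linalg.norm(P[0]-P[3]),"th",np.linalg.norm(P[0]-P[1]),"ang",ang(P[3],P[0]),ang(P[2],P[1]))
def q(x,y,z): return plane(ci,*c4(x,y),z)
a=q(752,172,.006);b=q(732,387,.006); print("foot",a,b,ang(b,a))
jt=[q(66,80,.061),q(110,80,.061),q(88,318,.061),q(40,312,.061)]; print("jaw",np.mean(jt,0),np.linalg.norm(jt[0]-jt[3]),ang(jt[3],jt[0]),ang(jt[2],jt[1]))
bn=[q(253,100,.039),q(370,112,.039),q(345,354,.039),q(232,345,.039)]; print("near",np.mean(bn,0),np.linalg.norm(bn[1]-bn[2]),np.linalg.norm(bn[0]-bn[1]),ang(bn[2],bn[1]),ang(bn[3],bn[0]))
bf=[q(133,85,.039),q(247,95,.039),q(218,340,.039),q(98,328,.039)]; print("far",np.mean(bf,0),np.linalg.norm(bf[1]-bf[2]),ang(bf[2],bf[1]),ang(bf[3],bf[0]))
hd=[q(532,205,.056),q(642,214,.056),q(633,296,.056),q(530,290,.056)]; print("head",np.mean(hd,0),np.linalg.norm(hd[0]-hd[1]),np.linalg.norm(hd[1]-hd[2]),ang(hd[3],hd[0]))
print("pivot",q(588,240,.07),"pad",q(484,242,.044),"grip",q(725,258,.07))
w=manip.camera_info("wrist"); st=manip.read_state(); 
print("wrist cam in tool",rot(st["tool_rot"]).inv().apply(w["xyz"]-st["ee_pos"]), (rot(st["tool_rot"]).inv()*rot(w["attitude"])).as_matrix().round(3))
print("to cramp",toolcmd([.5,.0,.25]),"caul",toolcmd([.476,-.375,.22]))
E
```

```text
caul c [ 0.47652481 -0.37776321  0.048     ] len 0.11005980672011742 0.11116163278949422 th 0.0159190643276683 ang -24.54043048557096 -24.578052200908758
foot [ 0.6279178  -0.19192942  0.006     ] [ 0.49506338 -0.17411138  0.006     ] -7.638756317867922
jaw [0.61008199 0.21229476 0.061     ] 0.13841108579749511 -6.353027942334852 -5.41298109798332
near [0.59355415 0.08380196 0.039     ] 0.14693629793493038 0.07050000995580395 -6.903320985463028 -5.528319472653597
far [0.60494243 0.15854448 0.039     ] 0.14908784896436997 -7.316609562478483 -8.34446149012698
head [ 0.57141885 -0.08350527  0.056     ] 0.06472727640158757 0.049046320715511675 -3.013371770378639
pivot [ 0.57520413 -0.08488219  0.07      ] pad [ 0.58069755 -0.02521492  0.044     ] grip [ 0.56268294 -0.16366202  0.07      ]
wrist cam in tool [ 7.34744087e-02 -9.48276474e-05 -1.62797396e-01] [[-0.    -0.964 -0.265]
 [ 1.    -0.    -0.001]
 [ 0.001 -0.265  0.964]]
to cramp [ 0.48366921  0.49756055 -0.02738257] caul [0.5557296  0.86630252 0.00323857]
```

Sizes check out (caul 110 mm, head 65 x 49, boards 147–150 x 70). Cramp yaw is about -7°, and the caul's long axis is at -24.6°. I'll fly over the cramp for a closer look.

```bash
python3 -m pendant '[{"x":0.04,"y":0.04,"z":-0.03},{"x":0.083,"y":0.085,"z":-0.03},{"x":0.126,"y":0.13,"z":-0.03},{"x":0.169,"y":0.174,"z":-0.03},{"x":0.212,"y":0.218,"z":-0.03},{"x":0.255,"y":0.262,"z":-0.03},{"x":0.298,"y":0.306,"z":-0.03},{"x":0.34,"y":0.35,"z":-0.03}]' 
python3 -m pendant '[{"x":0.04,"y":0.04},{"x":0.08,"y":0.08},{"x":0.12,"y":0.12},{"x":0.144,"y":0.148},{"x":0.144,"y":0.148},{"x":0.144,"y":0.148},{"x":0.144,"y":0.148},{"x":0.144,"y":0.148}]'
python3 - <<'E'
from h import *
import pickle
w=manip.camera_info("wrist"); im=manip.read_camera("wrist"); cv2.imwrite("pics/b_wrist.png",im[:,:,::-1]); pickle.dump(w,open("w1.pkl","wb"))
E
```

```text
$[0]: bad value
$[0]: bad value
```

View pics/b_wrist.png

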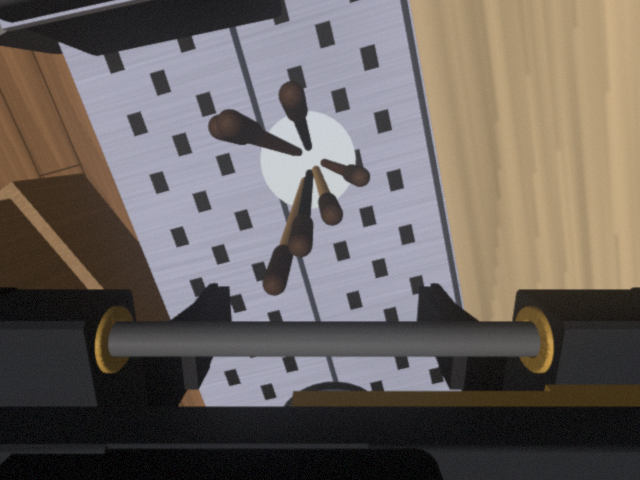

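The row was refused, so nothing moved and the picture is the same as before. Every key probably has to be present.

```bash
python3 -m pendant '[{"x":0.04,"y":0.04,"z":-0.03,"roll":0,"fingers":1},{"x":0.083,"y":0.085,"z":-0.03,"roll":0,"fingers":1},{"x":0.126,"y":0.13,"z":-0.03,"roll":0,"fingers":1},{"x":0.169,"y":0.174,"z":-0.03,"roll":0,"fingers":1},{"x":0.212,"y":0.218,"z":-0.03,"roll":0,"fingers":1},{"x":0.255,"y":0.262,"z":-0.03,"roll":0,"fingers":1},{"x":0.298,"y":0.306,"z":-0.03,"roll":0,"fingers":1},{"x":0.34,"y":0.35,"z":-0.03,"roll":0,"fingers":1}]'
```

```text
time: 1.2
ee_pos: [0.3992, 0.1778, 0.2528]
tool_rot: [-0.0, 0.992, -0.128, 0.0]
contact_force: [0.3, 0.4, 0.0]
opening: 1.0
```

```bash
python3 -m pendant '[{"x":0.04,"y":0.04,"z":0,"roll":0,"fingers":1},{"x":0.08,"y":0.08,"z":0,"roll":0,"fingers":1},{"x":0.12,"y":0.12,"z":0,"roll":0,"fingers":1},{"x":0.144,"y":0.148,"z":0,"roll":0,"fingers":1},{"x":0.144,"y":0.148,"z":0,"roll":0,"fingers":1},{"x":0.144,"y":0.148,"z":0,"roll":0,"fingers":1},{"x":0.144,"y":0.148,"z":0,"roll":0,"fingers":1},{"x":0.144,"y":0.148,"z":0,"roll":0,"fingers":1}]'
python3 - <<'E'
from h import *
import pickle
w=manip.camera_info("wrist"); im=manip.read_camera("wrist"); cv2.imwrite("pics/b2_wrist.png",im[:,:,::-1]); pickle.dump(w,open("w1.pkl","wb"))
E
```

```text
time: 2.2
ee_pos: [0.5001, 0.0007, 0.2528]
tool_rot: [-0.0, 0.992, -0.127, 0.0]
contact_force: [0.1, -0.9, 0.2]
opening: 0.998
```

View pics/b2_wrist.png

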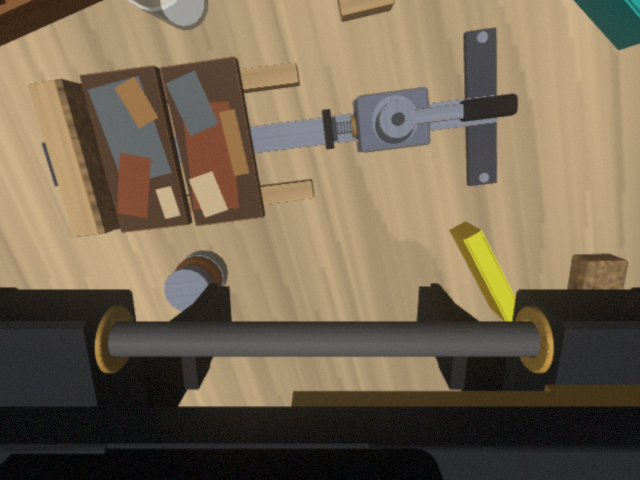

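The whole cramp is in view: head top about (355..428, 88..152), pivot (398,119), pad (328,129), board_near outer edge (238,58)–(264,214), and jaw face at left. Measuring.

Run:
```python
from h import *
import pickle
w=pickle.load(open("w1.pkl","rb")); im=cv2.imread("pics/b2_wrist.png")
cv2.imwrite("pics/c4.png",cv2.resize(im[40:240,220:440],(770,600) if 0 else (660,600),interpolation=cv2.INTER_CUBIC))
p=lambda u,v,z:plane(w,u,v,z)
near=[p(161,70,.039),p(237,58,.039),p(264,215,.039),p(189,224,.039)]
print("near",np.mean(near,0),ang(near[2],near[1]),np.linalg.norm(near[1]-near[2]),"edge",(near[1]+near[2])/2)
hd=[p(355,97,.056),p(427,88,.056),p(430,142,.056),p(358,152,.056)]
print("head",np.mean(hd,0),[np.linalg.norm(hd[i]-hd[i-1]).round(4) for i in range(4)],ang(hd[3],hd[0]),ang(hd[2],hd[1]))
a=p(482,37,.006);b=p(484,177,.006);print("foot",a,b,ang(b,a),np.linalg.norm(a-b))
far=[p(82,75,.039),p(158,66,.039),p(189,222,.039),p(120,230,.039)];print("far",np.mean(far,0),ang(far[2],far[1]),ang(far[3],far[0]))
j=[p(64,80,.061),p(107,236,.061)];print("jawtop front",j,ang(j[1],j[0]))
print("bearer ends",p(298,65,.025),p(312,181,.025),p(299,83,.025),p(313,198,.025))
print("pad",p(324,110,.044),p(328,147,.044),"grip",p(490,105,.072))
```

```text
near [0.59684485 0.08597321 0.039     ] -7.350107058929833 0.14590081880239764 edge [0.59222093 0.04916924 0.039     ]
head [ 0.57591244 -0.08283255  0.056     ] [np.float64(0.0477), np.float64(0.064), np.float64(0.0465), np.float64(0.0665)] -10.052542388735553 -7.114569966394973
foot [ 0.6300375  -0.19240256  0.006     ] [ 0.49530166 -0.17486112  0.006     ] -7.4176956900758855 0.13587291844800314
far [0.60950921 0.15855144 0.039     ] -8.88376039866743 -9.115761745138249
jawtop front [array([0.6805711 , 0.18747249, 0.061     ]), array([0.54154248, 0.20703637, 0.061     ])] -8.00997379455267
bearer ends [ 0.6476557  -0.01210372  0.025     ] [0.53929623 0.00341164 0.025     ] [ 0.63219473 -0.00876115  0.025     ] [0.52221064 0.00695227 0.025     ]
pad [ 0.6009886  -0.02540492  0.044     ] [ 0.56790164 -0.02070278  0.044     ] grip [ 0.56673405 -0.16326915  0.072     ]
```

View pics/c4.png

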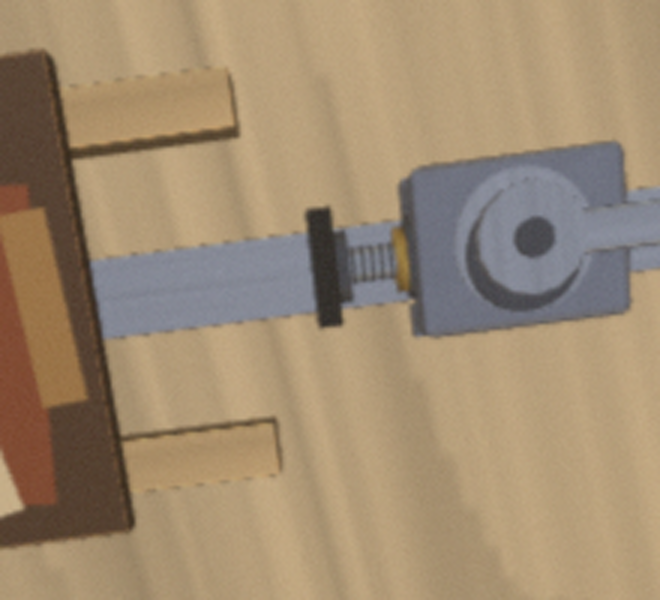

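Run:
```python
from h import *
c=np.array([.4765,-.3778]); u=np.array([np.cos(np.radians(-24.6)),np.sin(np.radians(-24.6))])
g=c-u*.06
print(toolcmd([*g,.2]))
```

```text
[0.01356772 0.36178415 0.05266796]
```

```bash
python3 -m pendant '[{"x":0.002,"y":0.055,"z":0.0,"roll":0.06,"fingers":1},{"x":0.004,"y":0.11,"z":0.01,"roll":0.12,"fingers":1},{"x":0.006,"y":0.165,"z":0.02,"roll":0.174,"fingers":1},{"x":0.008,"y":0.22,"z":0.03,"roll":0.174,"fingers":1},{"x":0.01,"y":0.275,"z":0.04,"roll":0.174,"fingers":1},{"x":0.012,"y":0.33,"z":0.052,"roll":0.174,"fingers":1},{"x":0.0135,"y":0.362,"z":0.052,"roll":0.174,"fingers":1},{"x":0.0135,"y":0.362,"z":0.052,"roll":0.174,"fingers":1}]'
python3 - <<'E'
from h import *
import pickle
w=manip.camera_info("wrist"); im=manip.read_camera("wrist"); cv2.imwrite("pics/d_wrist.png",im[:,:,::-1]); pickle.dump(w,open("w2.pkl","wb"))
print(manip.read_state()["ee_pos"])
E
```

```text
time: 3.25
ee_pos: [0.421, -0.355, 0.2001]
tool_rot: [0.0, 0.977, -0.215, -0.0]
contact_force: [0.2, -0.0, -0.2]
opening: 0.999
[ 0.42127689 -0.35392814  0.20026458]
```

View pics/d_wrist.png

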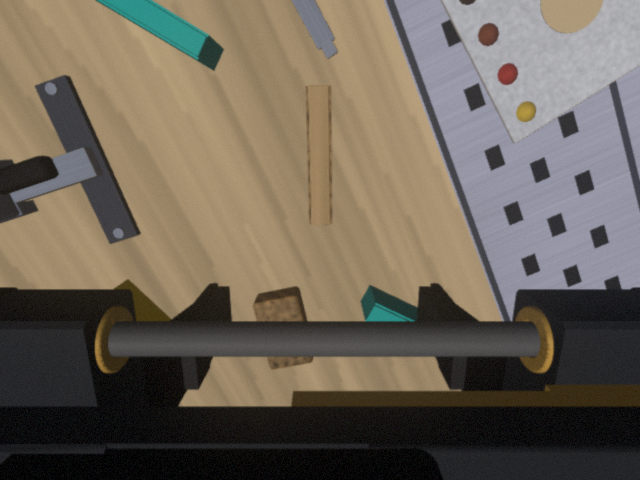

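The caul's top face spans (307..330, 86) to (310..331, 224), well aligned with the tool.

Run:
```python
from h import *
import pickle
w=pickle.load(open("w2.pkl","rb"))
P=[plane(w,*q,.048) for q in [(307,86),(329.5,86),(331,224),(309.5,224)]]
c=np.mean(P,0); print(c,[np.linalg.norm(P[i]-P[i-1]).round(4) for i in range(4)],ang(P[3],P[0]),ang(P[2],P[1]))
st=manip.read_state(); m=rot(st["tool_rot"]).as_matrix(); print("tool x yaw",np.degrees(np.arctan2(m[1,0],m[0,0])))
print(toolcmd([c[0],c[1],.021]))
```

```text
[ 0.4792729 -0.3774565  0.048    ] [np.float64(0.109), np.float64(0.0174), np.float64(0.109), np.float64(0.0183)] -24.420918883545394 -23.96149905354833
tool x yaw -24.759899218531906
[ 0.06261063 -0.0029004   0.17923282]
```

```bash
python3 -m pendant '[{"x":0.031,"y":-0.002,"z":0.02,"roll":-0.009,"fingers":0.5},{"x":0.062,"y":-0.003,"z":0.06,"roll":-0.009,"fingers":0.5},{"x":0.0625,"y":-0.003,"z":0.1,"roll":-0.009,"fingers":0.5},{"x":0.0625,"y":-0.003,"z":0.14,"roll":-0.009,"fingers":0.5},{"x":0.0625,"y":-0.003,"z":0.165,"roll":-0.009,"fingers":0.5},{"x":0.0625,"y":-0.003,"z":0.179,"roll":-0.009,"fingers":0.5},{"x":0.0625,"y":-0.003,"z":0.179,"roll":-0.009,"fingers":0.5},{"x":0.0625,"y":-0.003,"z":0.179,"roll":-0.009,"fingers":0}]' 15
python3 -m pendant '[{"x":0,"y":0,"z":0,"roll":0,"fingers":-0.3},{"x":0,"y":0,"z":0,"roll":0,"fingers":-0.6},{"x":0,"y":0,"z":0,"roll":0,"fingers":-1},{"x":0,"y":0,"z":0,"roll":0,"fingers":-1},{"x":0,"y":0,"z":0,"roll":0,"fingers":-1},{"x":0,"y":0,"z":0,"roll":0,"fingers":-1},{"x":0,"y":0,"z":0,"roll":0,"fingers":-1},{"x":0,"y":0,"z":0,"roll":0,"fingers":-1}]' 15
```

```text
time: 4.3
ee_pos: [0.4806, -0.3771, 0.023]
tool_rot: [0.0, 0.978, -0.209, 0.001]
contact_force: [0.1, 0.5, -0.1]
opening: 0.699
time: 5.3
ee_pos: [0.4794, -0.3771, 0.0215]
tool_rot: [0.0, 0.978, -0.209, -0.0]
contact_force: [-1.2, -0.2, -1.1]
opening: 0.227
```

Gripped (opening 19.7 mm matches the 20 mm caul). Lifting.

```bash
python3 -m pendant '[{"x":0,"y":0,"z":-0.02,"roll":0,"fingers":-1},{"x":0,"y":0,"z":-0.05,"roll":0,"fingers":-1},{"x":0,"y":0,"z":-0.09,"roll":0,"fingers":-1},{"x":0,"y":0,"z":-0.13,"roll":0,"fingers":-1},{"x":0,"y":0,"z":-0.13,"roll":-0.1,"fingers":-1},{"x":0,"y":0,"z":-0.13,"roll":-0.2,"fingers":-1},{"x":0,"y":0,"z":-0.13,"roll":-0.293,"fingers":-1},{"x":0,"y":0,"z":-0.13,"roll":-0.293,"fingers":-1}]' 20
python3 - <<'E'
from h import *
st=manip.read_state(); m=rot(st["tool_rot"]).as_matrix(); print("tool x yaw",np.degrees(np.arctan2(m[1,0],m[0,0])),st["opening"])
print(toolcmd([.590,.030,.10]))
E
```

```text
time: 6.3
ee_pos: [0.4794, -0.3769, 0.1513]
tool_rot: [-0.0, 0.998, -0.065, -0.0]
contact_force: [-0.2, -0.6, -0.7]
opening: 0.225
tool x yaw -7.450400510622053 0.22484940888196253
[ 0.05696448 -0.41775573  0.05146742]
```

```bash
python3 -m pendant '[{"x":0.007,"y":-0.05,"z":0,"roll":0,"fingers":-1},{"x":0.014,"y":-0.105,"z":0,"roll":0,"fingers":-1},{"x":0.022,"y":-0.16,"z":0,"roll":0,"fingers":-1},{"x":0.03,"y":-0.215,"z":0,"roll":0,"fingers":-1},{"x":0.038,"y":-0.27,"z":0,"roll":0,"fingers":-1},{"x":0.046,"y":-0.325,"z":0,"roll":0,"fingers":-1},{"x":0.053,"y":-0.38,"z":0,"roll":0,"fingers":-1},{"x":0.057,"y":-0.418,"z":0,"roll":0,"fingers":-1}]'
python3 -m pendant '[{"x":0,"y":0,"z":0,"roll":0,"fingers":-1},{"x":0,"y":0,"z":0.02,"roll":0,"fingers":-1},{"x":0,"y":0,"z":0.05,"roll":0,"fingers":-1},{"x":0,"y":0,"z":0.065,"roll":0,"fingers":-1},{"x":0,"y":0,"z":0.065,"roll":0,"fingers":-1},{"x":0,"y":0,"z":0.065,"roll":0,"fingers":-1},{"x":0,"y":0,"z":0.065,"roll":0,"fingers":-1},{"x":0,"y":0,"z":0.065,"roll":0,"fingers":-1}]'
python3 - <<'E'
from h import *
import pickle
for n in ("wrist","scene"):
    im=manip.read_camera(n); cv2.imwrite(f"pics/e_{n}.png",im[:,:,::-1])
s=cv2.imread("pics/e_scene.png"); cv2.imwrite("pics/e_sc.png",cv2.resize(s[200:360,180:430],(750,480),interpolation=cv2.INTER_CUBIC))
print(manip.read_state()["ee_pos"])
E
```

```text
time: 7.3
ee_pos: [0.5901, 0.0326, 0.1515]
tool_rot: [-0.0, 0.998, -0.064, 0.0]
contact_force: [-0.3, -0.2, -1.0]
opening: 0.227
time: 8.3
ee_pos: [0.5901, 0.0303, 0.0873]
tool_rot: [-0.0, 0.998, -0.064, 0.001]
contact_force: [0.2, -0.1, -0.6]
opening: 0.231
[0.58991612 0.03026813 0.08701046]
```

View pics/e_sc.png

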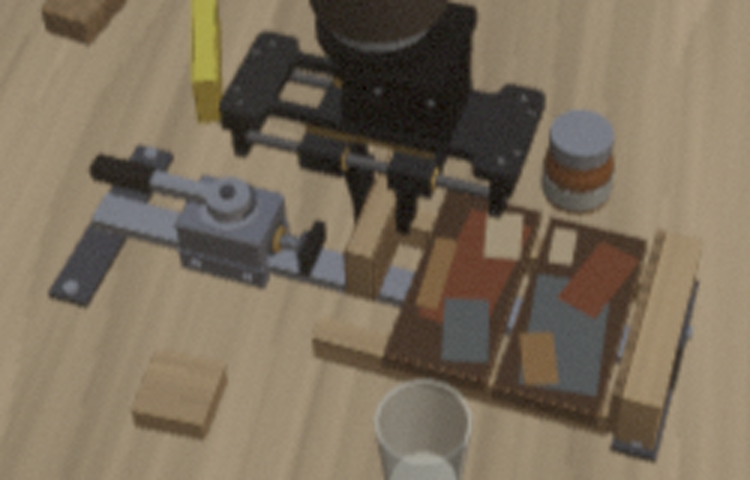

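View pics/e_wrist.png

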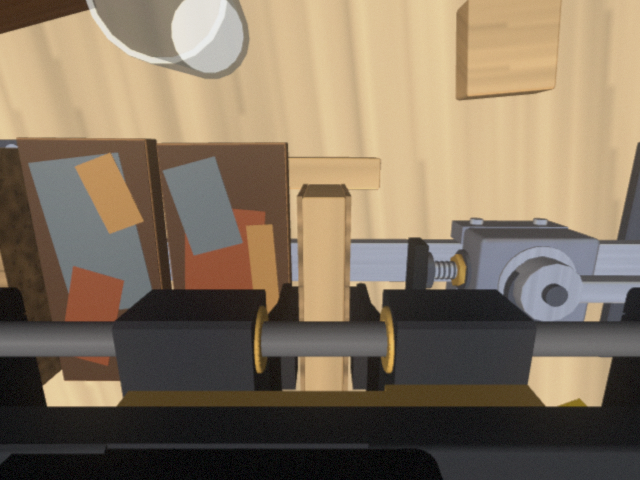

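The caul hangs straight between pad (416,262) and board_near's edge (289,..). I'll check its position along the cramp from its top front edge at about (325,190).

Run:
```python
from h import *
w=manip.camera_info("wrist"); st=manip.read_state(); z=st["ee_pos"][2]-.0215
a=plane(w,326,196,z+.048); print("caul end top",a, "tool rel",rot(st["tool_rot"]).inv().apply(a-st["ee_pos"]))
for q in [(301,192),(349,192)]: print(plane(w,*q,z+.048), rot(st["tool_rot"]).inv().apply(plane(w,*q,z+.048)-st["ee_pos"]))
print("board edge",plane(w,289,145,.039),"pad",plane(w,408,262,.044), "bearer end",plane(w,379,160,.025),plane(w,379,187,.025))
print("bar edges z~.02",plane(w,300,240,.02),plane(w,300,280,.02),"board corner far",plane(w,155,140,.039))
```

```text
caul end top [0.64478261 0.02237268 0.11351046] tool rel [ 0.05544624  0.00077476 -0.02645816]
[0.64737007 0.03112348 0.11351046] [ 0.05688845 -0.00823587 -0.02645399]
[0.64514507 0.01397118 0.11351046] [ 0.05688467  0.00906014 -0.02645989]
board edge [0.66486981 0.03957497 0.039     ] pad [ 0.59224865 -0.01848388  0.044     ] bearer end [ 0.64996799 -0.00976106  0.025     ] [ 0.63443888 -0.00835142  0.025     ]
bar edges z~.02 [0.60723338 0.04322524 0.02      ] [0.58082526 0.04710203 0.02      ] board corner far [0.67671813 0.1106709  0.039     ]
```

```bash
python3 -m pendant '[{"x":0,"y":0,"z":0.012,"roll":0,"fingers":-1},{"x":0,"y":0,"z":0.024,"roll":0,"fingers":-1},{"x":0,"y":0,"z":0.032,"roll":0,"fingers":-1},{"x":0,"y":0,"z":0.036,"roll":0,"fingers":-1},{"x":0,"y":0,"z":0.039,"roll":0,"fingers":-1},{"x":0,"y":0,"z":0.0405,"roll":0,"fingers":-1},{"x":0,"y":0,"z":0.0405,"roll":0,"fingers":-1},{"x":0,"y":0,"z":0.0405,"roll":0,"fingers":-1}]'
```

```text
time: 9.4
ee_pos: [0.5899, 0.0302, 0.0465]
tool_rot: [-0.0, 0.998, -0.064, 0.0]
contact_force: [-1.6, -0.1, 2.8]
opening: 0.225
```

The bearers are felt (+3 N). Releasing gently and rising.

```bash
python3 -m pendant '[{"x":0,"y":0,"z":0,"roll":0,"fingers":-0.45},{"x":0,"y":0,"z":0,"roll":0,"fingers":-0.3},{"x":0,"y":0,"z":0,"roll":0,"fingers":-0.15},{"x":0,"y":0,"z":0,"roll":0,"fingers":-0.15},{"x":0,"y":0,"z":-0.005,"roll":0,"fingers":-0.15},{"x":0,"y":0,"z":-0.03,"roll":0,"fingers":-0.15},{"x":0,"y":0,"z":-0.06,"roll":0,"fingers":-0.15},{"x":0,"y":0,"z":-0.10,"roll":0,"fingers":-0.15}]'
python3 - <<'E'
from h import *
import pickle
for n in ("scene","wrist"):
    w=manip.camera_info(n); im=manip.read_camera(n); cv2.imwrite(f"pics/f_{n}.png",im[:,:,::-1]); pickle.dump(w,open(f"w3{n}.pkl","wb"))
s=cv2.imread("pics/f_scene.png"); cv2.imwrite("pics/f_sc.png",cv2.resize(s[200:360,180:430],(750,480),interpolation=cv2.INTER_CUBIC))
print(manip.read_state()["ee_pos"])
E
```

```text
time: 10.4
ee_pos: [0.5891, 0.03, 0.1466]
tool_rot: [0.0, 0.998, -0.064, -0.001]
contact_force: [1.1, -0.3, -0.4]
opening: 0.425
[0.5930001  0.03074887 0.15166848]
```

View pics/f_sc.png

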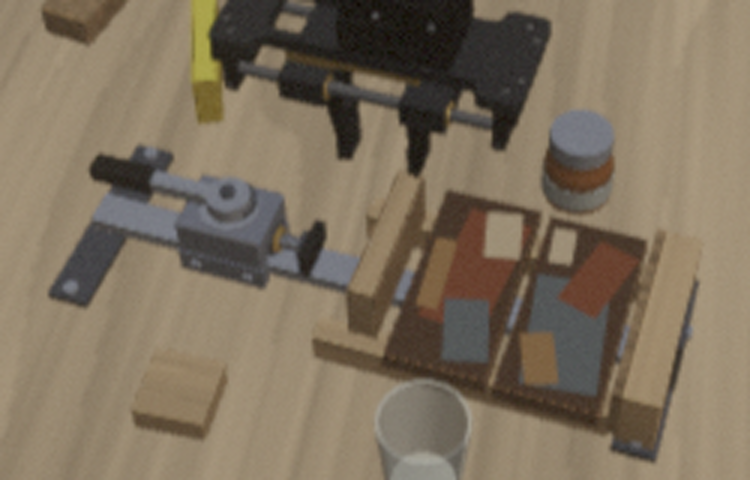

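View pics/f_wrist.png

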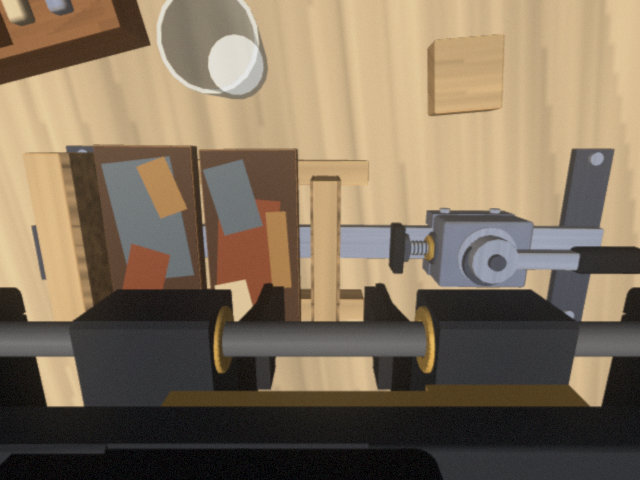

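The caul stands upright on both bearers, about 9 mm short of board_near, and released. The pad is at (400,248) and the head at about (435–530, 220–285). Next: head position and gaps, then turn the tool 90°.

Run:
```python
from h import *
import pickle
w=pickle.load(open("w3wrist.pkl","rb")); im=cv2.imread("pics/f_wrist.png")
cv2.imwrite("pics/f_c.png",cv2.resize(im[140:300,280:550],(800,474),interpolation=cv2.INTER_CUBIC))
p=lambda u,v,z:plane(w,u,v,z)
print("caul top",p(313,180,.073),p(339,180,.073))
print("head corners",[p(*q,.056).round(4) for q in [(436,221),(530,220),(525,285),(441,285)]])
print("pivot",p(497,263,.07),"pad front",p(390,224,.044),p(390,270,.044),p(389,248,.044))
print("split",p(198,147,.039),p(202,147,.039),"jaw",p(93,150,.039),p(96,150,.039))
st=manip.read_state(); print(st["q"].round(3),st["ee_pos"])
```

```text
caul top [0.64585685 0.03095514 0.073     ] [0.64374731 0.01447553 0.073     ]
head corners [array([ 0.6054, -0.0502,  0.056 ]), array([ 0.5978, -0.1155,  0.056 ]), array([ 0.5494, -0.1124,  0.056 ]), array([ 0.5572, -0.0513,  0.056 ])]
pivot [ 0.5741237  -0.08619775  0.07      ] pad front [ 0.60478633 -0.01978542  0.044     ] [ 0.56930602 -0.01683643  0.044     ] [ 0.5866535  -0.01752833  0.044     ]
split [0.67673772 0.11057186 0.039     ] [0.67637455 0.10774025 0.039     ] jaw [0.68426425 0.18554629 0.039     ] [0.68399095 0.18341505 0.039     ]
[ 0.325  0.385 -0.181  0.002 -0.994  1.117] [0.5930001  0.03074887 0.15166848]
```

View pics/f_c.png

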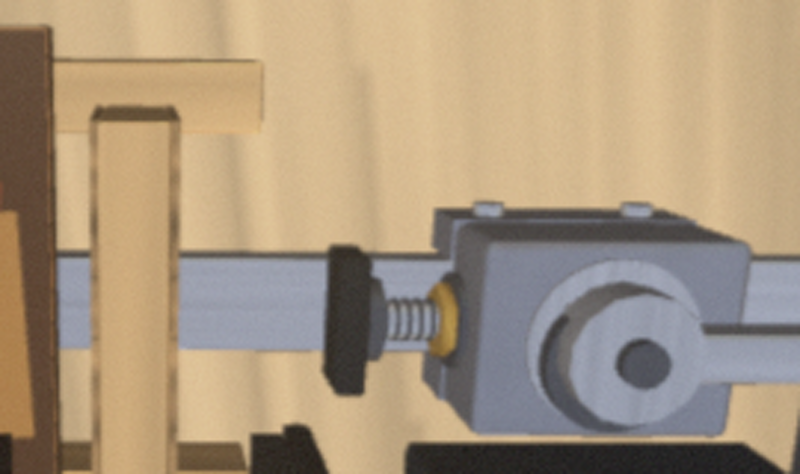

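```bash
python3 - <<'E'
from h import *
print(toolcmd([.576,-.083,.15]))
E
python3 -m pendant '[{"x":0,"y":0.02,"z":0,"roll":-0.18,"fingers":1},{"x":0,"y":0.04,"z":0,"roll":-0.36,"fingers":1},{"x":0,"y":0.06,"z":0,"roll":-0.54,"fingers":1},{"x":0,"y":0.08,"z":0,"roll":-0.72,"fingers":1},{"x":0,"y":0.1,"z":0,"roll":-0.9,"fingers":1},{"x":0,"y":0.115,"z":0,"roll":-1.08,"fingers":1},{"x":0,"y":0.115,"z":0,"roll":-1.26,"fingers":1},{"x":0,"y":0.115,"z":0,"roll":-1.44,"fingers":1}]'
python3 - <<'E'
from h import *
st=manip.read_state(); m=rot(st["tool_rot"]).as_matrix(); print("tool x yaw",np.degrees(np.arctan2(m[1,0],m[0,0])),st["q"].round(3))
print(toolcmd([.576,-.083,.15]))
E
```

```text
[-0.00239583  0.11499225  0.00127869]
time: 11.5
ee_pos: [0.5747, -0.0842, 0.1459]
tool_rot: [-0.0, 0.791, 0.612, -0.0]
contact_force: [0.2, -0.8, -0.0]
opening: 0.999
tool x yaw 75.42833343996459 [ 0.133  0.376 -0.211 -0.    -0.984  2.754]
[ 0.00148709  0.00094644 -0.00406792]
```

```bash
python3 -m pendant '[{"x":0.001,"y":0.001,"z":0,"roll":-0.125,"fingers":1},{"x":0.001,"y":0.001,"z":0.02,"roll":-0.125,"fingers":1},{"x":0.001,"y":0.001,"z":0.045,"roll":-0.125,"fingers":1},{"x":0.001,"y":0.001,"z":0.07,"roll":-0.125,"fingers":1},{"x":0.001,"y":0.001,"z":0.07,"roll":-0.125,"fingers":1},{"x":0.001,"y":0.001,"z":0.07,"roll":-0.125,"fingers":1},{"x":0.001,"y":0.001,"z":0.07,"roll":-0.125,"fingers":1},{"x":0.001,"y":0.001,"z":0.07,"roll":-0.125,"fingers":1}]'
python3 - <<'E'
from h import *
for n in ("scene","wrist"):
    im=manip.read_camera(n); cv2.imwrite(f"pics/g_{n}.png",im[:,:,::-1])
s=cv2.imread("pics/g_scene.png"); cv2.imwrite("pics/g_sc.png",cv2.resize(s[200:360,180:430],(750,480),interpolation=cv2.INTER_CUBIC))
st=manip.read_state(); m=rot(st["tool_rot"]).as_matrix(); print("tool x yaw",np.degrees(np.arctan2(m[1,0],m[0,0])),st["q"].round(3)); print(toolcmd([.576,-.083,.029]))
E
```

```text
time: 12.5
ee_pos: [0.5767, -0.0831, 0.077]
tool_rot: [0.001, 0.753, 0.658, 0.001]
contact_force: [-0.2, 0.1, -0.5]
opening: 1.001
tool x yaw 82.28887143408517 [ 0.135  0.456 -0.286  0.    -0.829  2.872]
[ 5.33276332e-05 -4.95974773e-04  4.76263875e-02]
```

View pics/g_sc.png

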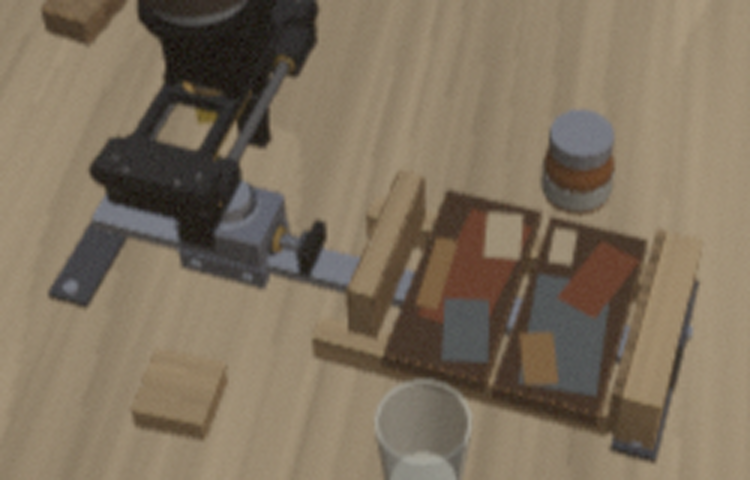

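View pics/g_wrist.png

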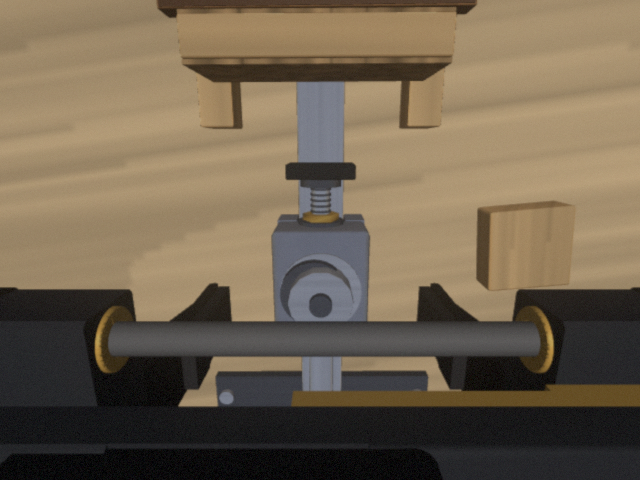

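The head is centred between the fingers, and the pad (320,171) faces the caul squarely. Descending and closing.

```bash
python3 -m pendant '[{"x":0,"y":0,"z":0.015,"roll":0,"fingers":1},{"x":0,"y":0,"z":0.03,"roll":0,"fingers":1},{"x":0,"y":0,"z":0.04,"roll":0,"fingers":1},{"x":0,"y":0,"z":0.0475,"roll":0,"fingers":1},{"x":0,"y":0,"z":0.0475,"roll":0,"fingers":0.5},{"x":0,"y":0,"z":0.0475,"roll":0,"fingers":0.1},{"x":0,"y":0,"z":0.0475,"roll":0,"fingers":-0.2},{"x":0,"y":0,"z":0.0475,"roll":0,"fingers":-1}]' 40
python3 -m pendant '[{"x":0,"y":0,"z":0,"roll":0,"fingers":-1},{"x":0,"y":0,"z":0,"roll":0,"fingers":-1},{"x":0,"y":0,"z":0,"roll":0,"fingers":-1},{"x":0,"y":0,"z":0,"roll":0,"fingers":-1},{"x":0,"y":0,"z":0,"roll":0,"fingers":-1},{"x":0,"y":0,"z":0,"roll":0,"fingers":-1},{"x":0,"y":0,"z":0,"roll":0,"fingers":-1},{"x":0,"y":0,"z":0,"roll":0,"fingers":-1}]' 40
```

```text
time: 13.6
ee_pos: [0.5764, -0.0831, 0.029]
tool_rot: [0.0, 0.753, 0.658, 0.0]
contact_force: [0.1, 0.3, -0.0]
opening: 0.628
time: 14.6
ee_pos: [0.5749, -0.0831, 0.0287]
tool_rot: [-0.001, 0.753, 0.658, -0.001]
contact_force: [-5.4, 1.8, 5.7]
opening: 0.573
```

Head gripped (49.9 mm). The pad-to-caul gap is about 39 mm. I'll slide the first 28 mm while nulling the sideways load.

```bash
python3 -m pendant '[{"x":0.001,"y":-0.001,"z":0,"roll":0,"fingers":-1},{"x":0.005,"y":-0.0013,"z":0,"roll":0,"fingers":-1},{"x":0.01,"y":-0.0013,"z":0,"roll":0,"fingers":-1},{"x":0.015,"y":-0.0013,"z":0,"roll":0,"fingers":-1},{"x":0.02,"y":-0.0013,"z":0,"roll":0,"fingers":-1},{"x":0.024,"y":-0.0013,"z":0,"roll":0,"fingers":-1},{"x":0.026,"y":-0.0013,"z":0,"roll":0,"fingers":-1},{"x":0.028,"y":-0.0013,"z":0,"roll":0,"fingers":-1}]'
python3 - <<'E'
from h import *
st=manip.read_state(); r=rot(st["tool_rot"]).inv(); print("tool-frame force",r.apply(st["contact_force"]),st["ee_pos"])
im=manip.read_camera("wrist"); cv2.imwrite("pics/i_wrist.png",im[:,:,::-1])
w=manip.camera_info("wrist")
E
```

```text
time: 15.6
ee_pos: [0.5781, -0.0588, 0.0286]
tool_rot: [0.001, 0.753, 0.658, -0.002]
contact_force: [-0.3, -14.1, 3.1]
opening: 0.569
tool-frame force [-14.00302135   1.55065587  -3.0200887 ] [ 0.57811853 -0.05876429  0.02864557]
```

View pics/i_wrist.png

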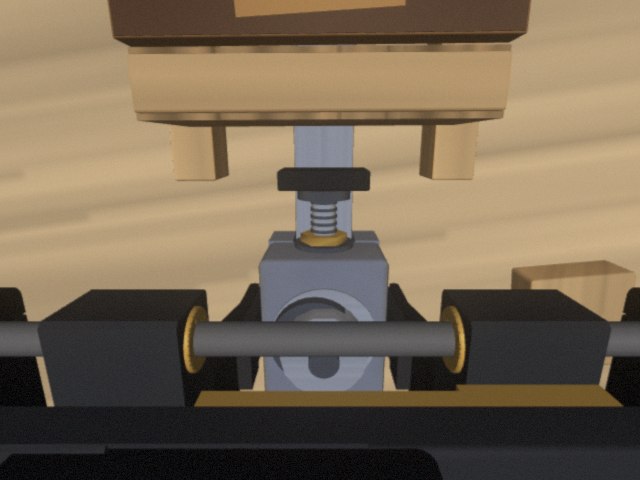

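Steady brake force is 14.0 N. The pad's front edge is at (323,168) with the caul's lower edge at (320,120). I'll advance slowly.

```bash
python3 -m pendant '[{"x":0.003,"y":0,"z":0,"roll":0,"fingers":-1},{"x":0.006,"y":0,"z":0,"roll":0,"fingers":-1},{"x":0.008,"y":0,"z":0,"roll":0,"fingers":-1},{"x":0.010,"y":0,"z":0,"roll":0,"fingers":-1},{"x":0.012,"y":0,"z":0,"roll":0,"fingers":-1},{"x":0.014,"y":0,"z":0,"roll":0,"fingers":-1},{"x":0.016,"y":0,"z":0,"roll":0,"fingers":-1},{"x":0.018,"y":0,"z":0,"roll":0,"fingers":-1}]'
python3 - <<'E'
from h import *
st=manip.read_state(); r=rot(st["tool_rot"]).inv(); print("tool-frame force",r.apply(st["contact_force"]),st["ee_pos"])
E
python3 -m pendant '[{"x":0.001,"y":0,"z":0,"roll":0,"fingers":-1},{"x":0.002,"y":0,"z":0,"roll":0,"fingers":-1},{"x":0.003,"y":0,"z":0,"roll":0,"fingers":-1},{"x":0.004,"y":0,"z":0,"roll":0,"fingers":-1},{"x":0.005,"y":0,"z":0,"roll":0,"fingers":-1},{"x":0.006,"y":0,"z":0,"roll":0,"fingers":-1},{"x":0.007,"y":0,"z":0,"roll":0,"fingers":-1},{"x":0.008,"y":0,"z":0,"roll":0,"fingers":-1}]'
python3 - <<'E'
from h import *
st=manip.read_state(); r=rot(st["tool_rot"]).inv(); print("tool-frame force",r.apply(st["contact_force"]),st["ee_pos"])
im=manip.read_camera("wrist"); cv2.imwrite("pics/j_wrist.png",im[:,:,::-1])
im=manip.read_camera("scene"); cv2.imwrite("pics/j_sc.png",cv2.resize(im[200:360,180:430,::-1],(750,480),interpolation=cv2.INTER_CUBIC))
E
```

```text
time: 16.65
ee_pos: [0.5805, -0.041, 0.0287]
tool_rot: [0.001, 0.753, 0.658, -0.002]
contact_force: [-0.5, -14.0, 3.3]
opening: 0.57
tool-frame force [-13.98146791   1.42647474  -3.22153949] [ 0.58047853 -0.04103559  0.02865395]
time: 17.65
ee_pos: [0.5816, -0.0332, 0.0287]
tool_rot: [0.001, 0.753, 0.658, -0.002]
contact_force: [-0.7, -15.2, 2.2]
opening: 0.566
tool-frame force [-15.1789962    1.33731279  -2.1503517 ] [ 0.5815768  -0.03319605  0.0286652 ]
```

View pics/j_wrist.png

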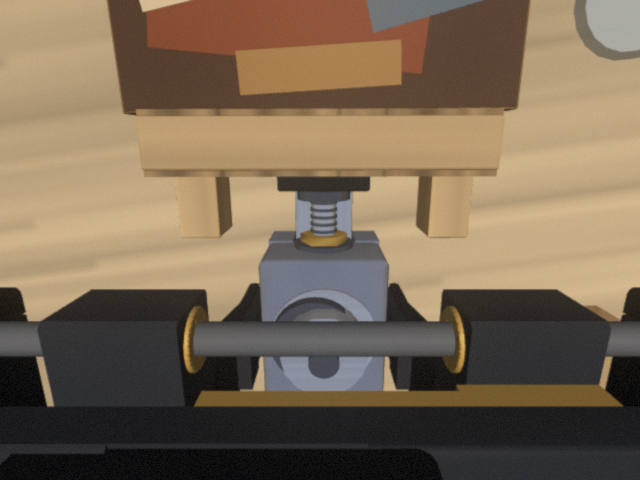

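View pics/j_sc.png

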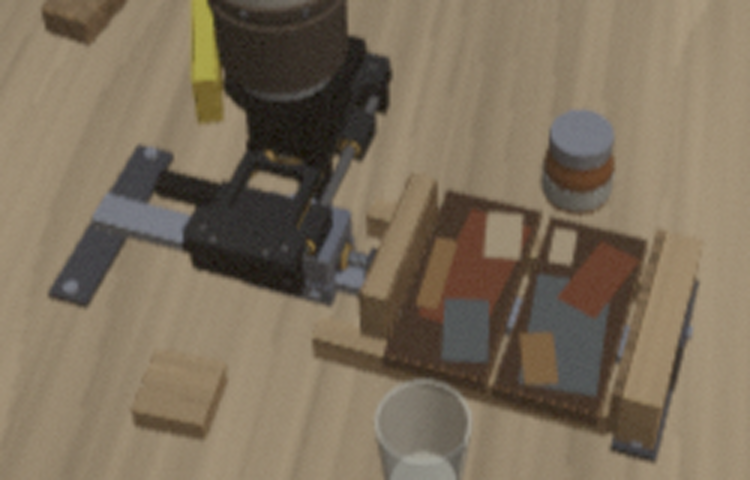

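Pad in contact, caul sliding upright (+1 N). Continuing with force checks.

```bash
cat > f.py <<'E'
from h import *
st=manip.read_state(); r=rot(st["tool_rot"]).inv(); print("tool-frame force",r.apply(st["contact_force"]).round(2),st["ee_pos"].round(4))
E
python3 -m pendant '[{"x":0.001,"y":0,"z":0,"roll":0,"fingers":-1},{"x":0.002,"y":0,"z":0,"roll":0,"fingers":-1},{"x":0.003,"y":0,"z":0,"roll":0,"fingers":-1},{"x":0.004,"y":0,"z":0,"roll":0,"fingers":-1},{"x":0.005,"y":0,"z":0,"roll":0,"fingers":-1},{"x":0.006,"y":0,"z":0,"roll":0,"fingers":-1},{"x":0.007,"y":0,"z":0,"roll":0,"fingers":-1},{"x":0.008,"y":0,"z":0,"roll":0,"fingers":-1}]'
python3 f.py
```

```text
time: 18.75
ee_pos: [0.5826, -0.0255, 0.0286]
tool_rot: [0.001, 0.753, 0.658, -0.002]
contact_force: [-0.6, -16.5, 2.7]
opening: 0.567
tool-frame force [-16.41   1.6   -2.61] [ 0.5826 -0.0255  0.0286]
```

```bash
python3 -m pendant '[{"x":0.001,"y":0,"z":0,"roll":0,"fingers":-1},{"x":0.002,"y":0,"z":0,"roll":0,"fingers":-1},{"x":0.003,"y":0,"z":0,"roll":0,"fingers":-1},{"x":0.004,"y":0,"z":0,"roll":0,"fingers":-1},{"x":0.0045,"y":0,"z":0,"roll":0,"fingers":-1},{"x":0.005,"y":0,"z":0,"roll":0,"fingers":-1},{"x":0.0055,"y":0,"z":0,"roll":0,"fingers":-1},{"x":0.006,"y":0,"z":0,"roll":0,"fingers":-1}]'
python3 f.py
python3 - <<'E'
from h import *
im=manip.read_camera("wrist"); cv2.imwrite("pics/k_wrist.png",im[:,:,::-1])
im=manip.read_camera("scene"); cv2.imwrite("pics/k_sc.png",cv2.resize(im[200:360,180:430,::-1],(750,480),interpolation=cv2.INTER_CUBIC))
E
```

```text
time: 19.75
ee_pos: [0.5833, -0.02, 0.0287]
tool_rot: [0.001, 0.753, 0.658, -0.003]
contact_force: [-0.0, -17.9, 4.0]
opening: 0.569
tool-frame force [-17.76   2.38  -3.88] [ 0.5833 -0.02    0.0287]
```

View pics/k_sc.png

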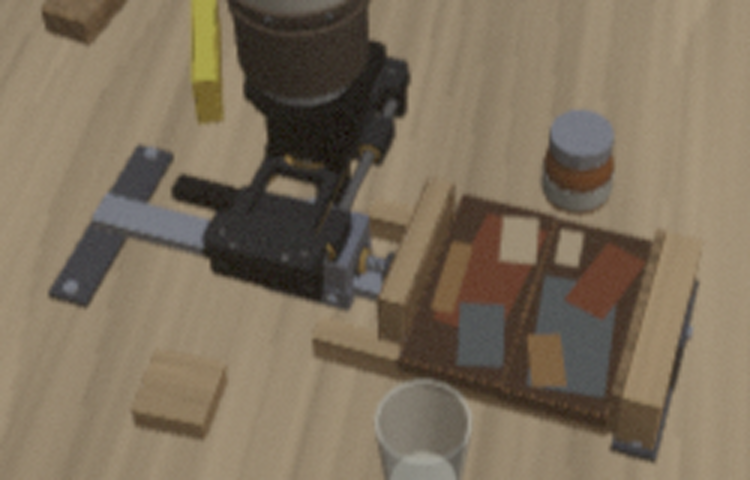

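View pics/k_wrist.png

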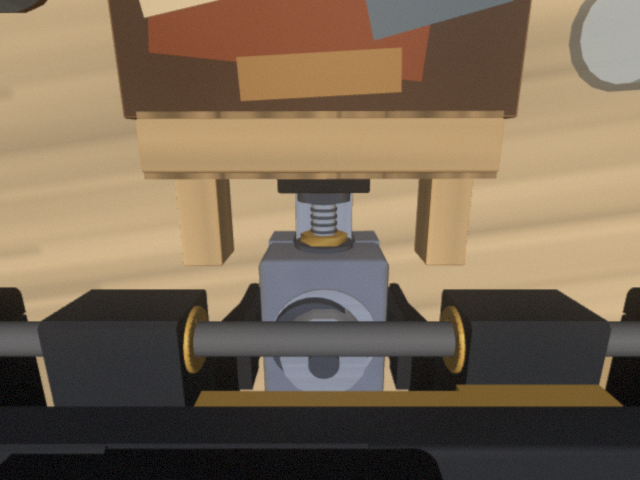

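Split closed and far board moving; F ≈ 3.8 N. Now 2 mm steps.

```bash
python3 -m pendant '[{"x":0.0003,"y":0,"z":0,"roll":0,"fingers":-1},{"x":0.0006,"y":0,"z":0,"roll":0,"fingers":-1},{"x":0.0009,"y":0,"z":0,"roll":0,"fingers":-1},{"x":0.0012,"y":0,"z":0,"roll":0,"fingers":-1},{"x":0.0014,"y":0,"z":0,"roll":0,"fingers":-1},{"x":0.0016,"y":0,"z":0,"roll":0,"fingers":-1},{"x":0.0018,"y":0,"z":0,"roll":0,"fingers":-1},{"x":0.002,"y":0,"z":0,"roll":0,"fingers":-1}]'
python3 f.py
```

```text
time: 20.85
ee_pos: [0.5834, -0.0192, 0.0286]
tool_rot: [0.001, 0.753, 0.658, -0.003]
contact_force: [-0.5, -20.7, 3.5]
opening: 0.572
tool-frame force [-20.6    2.27  -3.4 ] [ 0.5834 -0.0192  0.0286]
```

F ≈ 6.6 N with stiff contact. A small further nudge, then look.

```bash
python3 -m pendant '[{"x":0.0002,"y":0,"z":0,"roll":0,"fingers":-1},{"x":0.0003,"y":0,"z":0,"roll":0,"fingers":-1},{"x":0.0004,"y":0,"z":0,"roll":0,"fingers":-1},{"x":0.0005,"y":0,"z":0,"roll":0,"fingers":-1},{"x":0.0006,"y":0,"z":0,"roll":0,"fingers":-1},{"x":0.0007,"y":0,"z":0,"roll":0,"fingers":-1},{"x":0.0008,"y":0,"z":0,"roll":0,"fingers":-1},{"x":0.0009,"y":0,"z":0,"roll":0,"fingers":-1}]'
python3 f.py
python3 - <<'E'
from h import *
for n in ("scene","top"):
    im=manip.read_camera(n); cv2.imwrite(f"pics/l_{n}.png",im[:,:,::-1])
s=cv2.imread("pics/l_scene.png");t=cv2.imread("pics/l_top.png")
cv2.imwrite("pics/l_c.png",np.vstack([cv2.resize(s[240:360,300:430],(600,300),interpolation=cv2.INTER_CUBIC),cv2.resize(t[160:250,195:345],(600,300),interpolation=cv2.INTER_CUBIC)]))
E
```

```text
time: 21.85
ee_pos: [0.5834, -0.0188, 0.0286]
tool_rot: [0.001, 0.753, 0.658, -0.004]
contact_force: [-0.8, -23.3, 2.4]
opening: 0.57
tool-frame force [-23.19   2.32  -2.2 ] [ 0.5834 -0.0188  0.0286]
```

View pics/l_c.png

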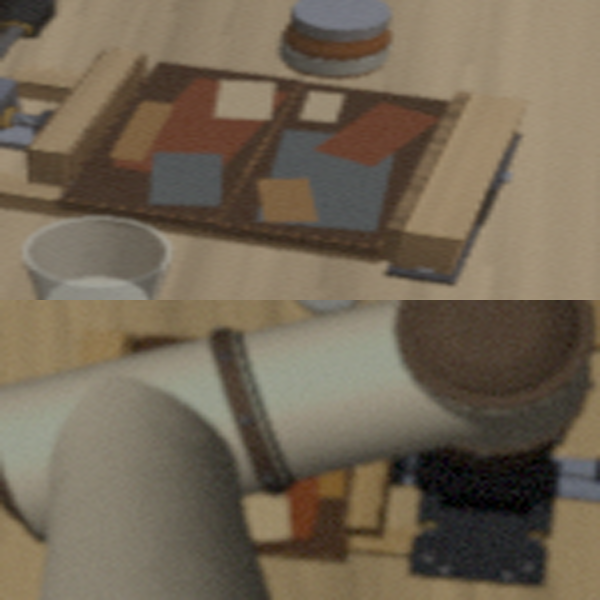

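F ≈ 9 N, split and jaw closed in the scene crop. I'll unload the arm by about 4.5 mm (friction holds the head), then open and rise.

```bash
python3 -m pendant '[{"x":-0.001,"y":0,"z":0,"roll":0,"fingers":-1},{"x":-0.002,"y":0,"z":0,"roll":0,"fingers":-1},{"x":-0.003,"y":0,"z":0,"roll":0,"fingers":-1},{"x":-0.004,"y":0,"z":0,"roll":0,"fingers":-1},{"x":-0.0045,"y":0,"z":0,"roll":0,"fingers":-1},{"x":-0.0045,"y":0,"z":0,"roll":0,"fingers":-1},{"x":-0.0045,"y":0,"z":0,"roll":0,"fingers":-1},{"x":-0.0045,"y":0,"z":0,"roll":0,"fingers":-1}]'
python3 f.py
```

```text
time: 22.95
ee_pos: [0.5835, -0.019, 0.0287]
tool_rot: [0.0, 0.753, 0.658, -0.001]
contact_force: [-1.9, -6.9, 3.4]
opening: 0.569
tool-frame force [-7.08 -0.99 -3.39] [ 0.5835 -0.019   0.0287]
```

```bash
python3 -m pendant '[{"x":0,"y":0,"z":0,"roll":0,"fingers":0.3},{"x":0,"y":0,"z":0,"roll":0,"fingers":0.5},{"x":0,"y":0,"z":0,"roll":0,"fingers":0.8},{"x":0,"y":0,"z":0,"roll":0,"fingers":0.8},{"x":0,"y":0,"z":-0.01,"roll":0,"fingers":0.8},{"x":0,"y":0,"z":-0.03,"roll":0,"fingers":0.8},{"x":0,"y":0,"z":-0.06,"roll":0,"fingers":0.8},{"x":0,"y":0,"z":-0.09,"roll":0,"fingers":0.8}]' 15
python3 f.py
python3 - <<'E'
from h import *
import pickle
st=manip.read_state(); m=rot(st["tool_rot"]).as_matrix(); print("tool x yaw",np.degrees(np.arctan2(m[1,0],m[0,0])),st["q"].round(3),st["opening"])
for n in ("wrist","scene"):
    w=manip.camera_info(n);im=manip.read_camera(n); cv2.imwrite(f"pics/m_{n}.png",im[:,:,::-1]); pickle.dump(w,open(f"w4{n}.pkl","wb"))
s=cv2.imread("pics/m_scene.png");cv2.imwrite("pics/m_sc.png",cv2.resize(s[200:360,180:430],(750,480),interpolation=cv2.INTER_CUBIC))
E
```

```text
time: 23.95
ee_pos: [0.5839, -0.0171, 0.1202]
tool_rot: [0.0, 0.753, 0.658, 0.0]
contact_force: [0.4, 0.4, -1.2]
opening: 0.898
tool-frame force [0.5  0.32 1.17] [ 0.5839 -0.0171  0.1202]
tool x yaw 82.30183619769778 [ 0.248  0.408 -0.235  0.    -0.928  2.759] 0.8983290317885126
```

View pics/m_sc.png

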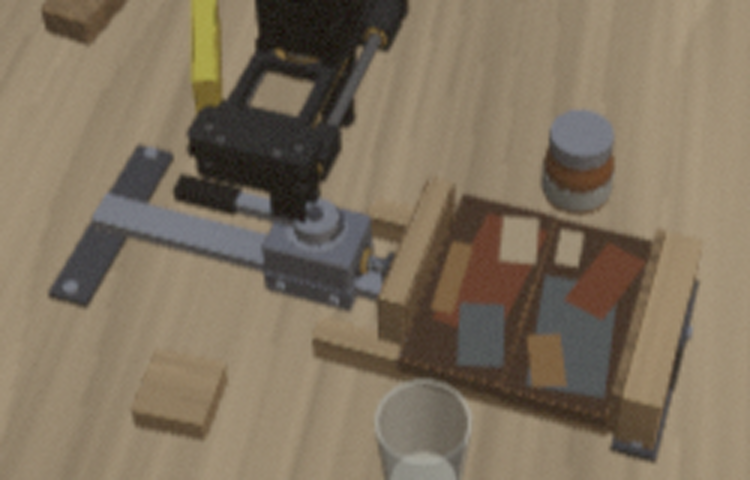

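View pics/m_wrist.png

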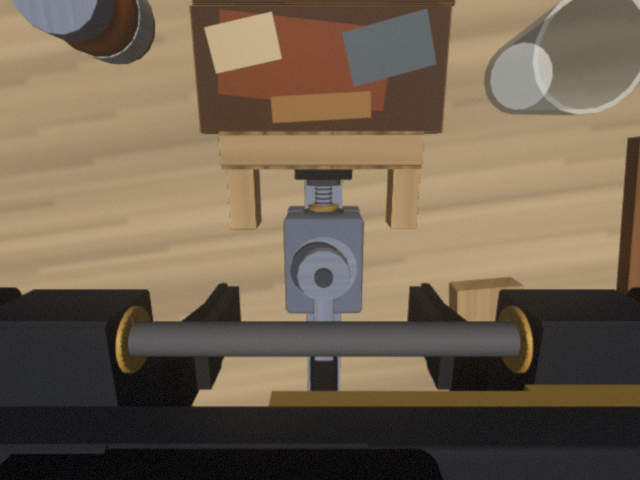

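Everything is snug: split, far edge and caul are all closed in the scene view, with lever and head untouched (pivot at (323,277)). I'll locate the lever pivot and grip, planning to straddle the grip with loosely open fingers and swing it on its arc.

Run:
```python
from h import *
import pickle
w=pickle.load(open("w4wrist.pkl","rb"))
for z in (.065,.072): print("pivot",plane(w,323.5,277,z),"lever end of arm",plane(w,324,358,z))
a=plane(w,287,214,.056);b=plane(w,361,214,.056);c=plane(w,286,311,.056);d=plane(w,362,311,.056)
print("head",(a+b+c+d)/4,np.linalg.norm(a-b),np.linalg.norm(a-c))
hc=np.array([.5835,-.019]); u=np.array([np.cos(np.radians(82.3)),np.sin(np.radians(82.3))])
print(toolcmd([*(hc-.08*u),.10]))
```

```text
pivot [ 0.5841755  -0.02323803  0.065     ] lever end of arm [ 0.57698246 -0.07864006  0.065     ]
pivot [ 0.58451471 -0.02075226  0.072     ] lever end of arm [ 0.57755266 -0.07437516  0.072     ]
head [ 0.58520313 -0.01800853  0.056     ] 0.045070571343470894 0.06422312213964572
[-0.08264506 -0.00300387  0.0230225 ]
```

```bash
python3 -m pendant '[{"x":-0.03,"y":-0.001,"z":0,"roll":0,"fingers":0.2},{"x":-0.06,"y":-0.002,"z":0,"roll":0,"fingers":-0.15},{"x":-0.082,"y":-0.0025,"z":0,"roll":0,"fingers":-0.15},{"x":-0.082,"y":-0.0025,"z":0,"roll":0,"fingers":-0.15},{"x":-0.082,"y":-0.0025,"z":0.01,"roll":0,"fingers":-0.15},{"x":-0.082,"y":-0.0025,"z":0.02,"roll":0,"fingers":-0.15},{"x":-0.082,"y":-0.0025,"z":0.02,"roll":0,"fingers":-0.15},{"x":-0.082,"y":-0.0025,"z":0.02,"roll":0,"fingers":-0.15}]'
python3 - <<'E'
from h import *
st=manip.read_state(); print(st["ee_pos"],st["opening"])
for n in ("wrist","scene"):
    im=manip.read_camera(n); cv2.imwrite(f"pics/n_{n}.png",im[:,:,::-1])
s=cv2.imread("pics/n_scene.png");cv2.imwrite("pics/n_sc.png",cv2.resize(s[200:360,180:430],(750,480),interpolation=cv2.INTER_CUBIC))
hc=np.array([.584,-.019]); u=np.array([np.cos(np.radians(82.3)),np.sin(np.radians(82.3))])
print(toolcmd([*(hc-.08*u),.053]))
E
```

```text
time: 25.05
ee_pos: [0.5705, -0.0978, 0.0984]
tool_rot: [-0.0, 0.753, 0.658, -0.0]
contact_force: [0.4, 0.0, 0.6]
opening: 0.427
[ 0.57047378 -0.09776091  0.0983786 ] 0.4274153088732752
[-3.19286656e-05  2.65465529e-03  4.57867035e-02]
```

View pics/n_sc.png

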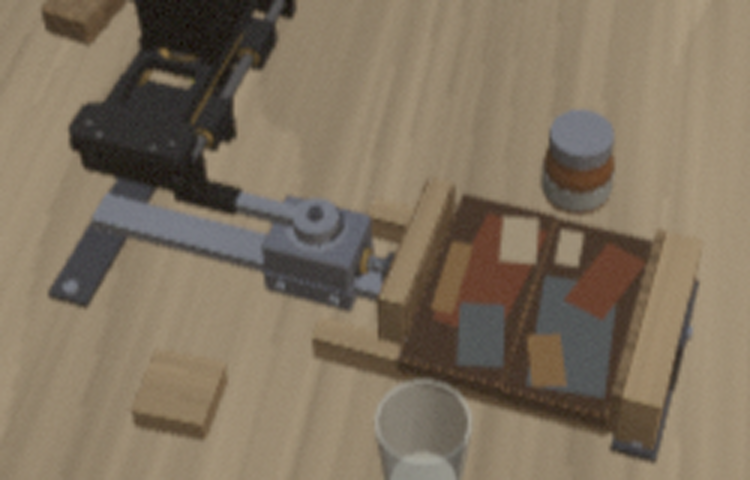

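View pics/n_wrist.png

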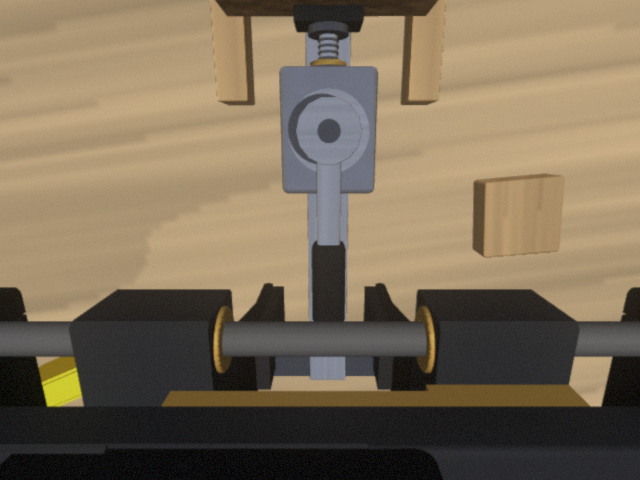

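The lever grip (329,280) sits between the fingers, about 2 mm off centre. I'll correct in y and descend around it.

```bash
python3 -m pendant '[{"x":0,"y":0.0025,"z":0,"roll":0,"fingers":-0.15},{"x":0,"y":0.0025,"z":0.01,"roll":0,"fingers":-0.15},{"x":0,"y":0.0025,"z":0.02,"roll":0,"fingers":-0.15},{"x":0,"y":0.0025,"z":0.03,"roll":0,"fingers":-0.15},{"x":0,"y":0.0025,"z":0.04,"roll":0,"fingers":-0.15},{"x":0,"y":0.0025,"z":0.0455,"roll":0,"fingers":-0.15},{"x":0,"y":0.0025,"z":0.0455,"roll":0,"fingers":-0.15},{"x":0,"y":0.0025,"z":0.0455,"roll":0,"fingers":-0.15}]'
python3 f.py
```

```text
time: 26.15
ee_pos: [0.5731, -0.0985, 0.0533]
tool_rot: [0.0, 0.753, 0.658, 0.0]
contact_force: [-0.3, -0.0, -0.0]
opening: 0.426
tool-frame force [-0.09 -0.31  0.01] [ 0.5731 -0.0985  0.0533]
```

No contact, straddled. Swinging the first 0.88 rad.

```bash
python3 -m pendant '[{"x":0.0005,"y":-0.0088,"z":0,"roll":0.11,"fingers":-0.15},{"x":0.0019,"y":-0.0175,"z":0,"roll":0.22,"fingers":-0.15},{"x":0.0043,"y":-0.0259,"z":0,"roll":0.33,"fingers":-0.15},{"x":0.0076,"y":-0.0341,"z":0,"roll":0.44,"fingers":-0.15},{"x":0.0118,"y":-0.0418,"z":0,"roll":0.55,"fingers":-0.15},{"x":0.0168,"y":-0.049,"z":0,"roll":0.66,"fingers":-0.15},{"x":0.0226,"y":-0.0557,"z":0,"roll":0.77,"fingers":-0.15},{"x":0.029,"y":-0.0617,"z":0,"roll":0.88,"fingers":-0.15}]'
python3 f.py
python3 - <<'E'
from h import *
for n in ("wrist","scene"):
    im=manip.read_camera(n); cv2.imwrite(f"pics/o_{n}.png",im[:,:,::-1])
s=cv2.imread("pics/o_scene.png");cv2.imwrite("pics/o_sc.png",cv2.resize(s[200:360,180:430],(750,480),interpolation=cv2.INTER_CUBIC))
E
```

```text
time: 27.15
ee_pos: [0.516, -0.0623, 0.0539]
tool_rot: [0.001, 0.962, 0.273, 0.001]
contact_force: [1.3, -5.5, -0.6]
opening: 0.426
tool-frame force [-1.78  5.38  0.57] [ 0.516  -0.0623  0.0539]
```

View pics/o_wrist.png

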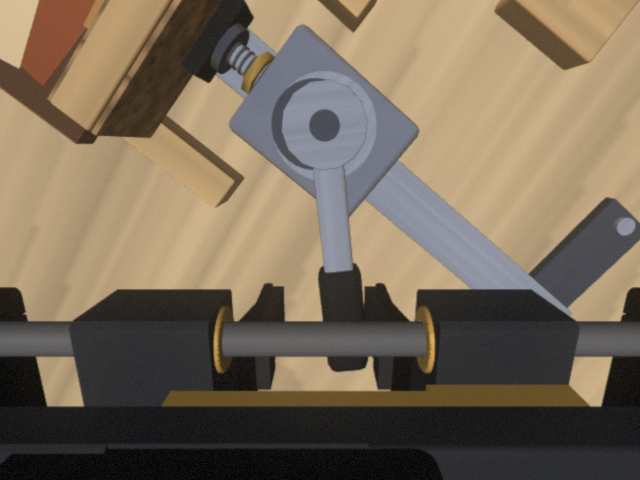

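View pics/o_sc.png

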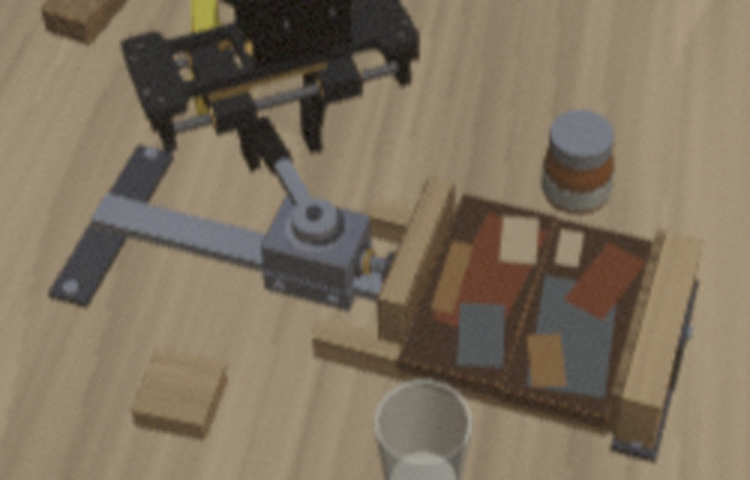

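The lever follows the right finger (about 5.4 N), and the head and caul are undisturbed. Second half.

```bash
python3 -m pendant '[{"x":0.0005,"y":-0.0088,"z":0,"roll":0.11,"fingers":-0.15},{"x":0.0019,"y":-0.0175,"z":0,"roll":0.22,"fingers":-0.15},{"x":0.0043,"y":-0.0259,"z":0,"roll":0.33,"fingers":-0.15},{"x":0.0076,"y":-0.0341,"z":0,"roll":0.44,"fingers":-0.15},{"x":0.0118,"y":-0.0418,"z":0,"roll":0.55,"fingers":-0.15},{"x":0.0168,"y":-0.049,"z":0,"roll":0.66,"fingers":-0.15},{"x":0.0226,"y":-0.0557,"z":0,"roll":0.77,"fingers":-0.15},{"x":0.0226,"y":-0.0557,"z":0,"roll":0.77,"fingers":-0.15}]'
python3 f.py
python3 - <<'E'
from h import *
for n in ("wrist","scene"):
    im=manip.read_camera(n); cv2.imwrite(f"pics/p_{n}.png",im[:,:,::-1])
s=cv2.imread("pics/p_scene.png");cv2.imwrite("pics/p_sc.png",cv2.resize(s[200:360,180:430],(750,480),interpolation=cv2.INTER_CUBIC))
E
```

```text
time: 28.25
ee_pos: [0.5059, -0.0016, 0.0533]
tool_rot: [-0.0, 0.994, -0.105, 0.0]
contact_force: [-0.6, 0.9, -0.0]
opening: 0.428
tool-frame force [-0.72 -0.72  0.05] [ 0.5059 -0.0016  0.0533]
```

View pics/p_wrist.png

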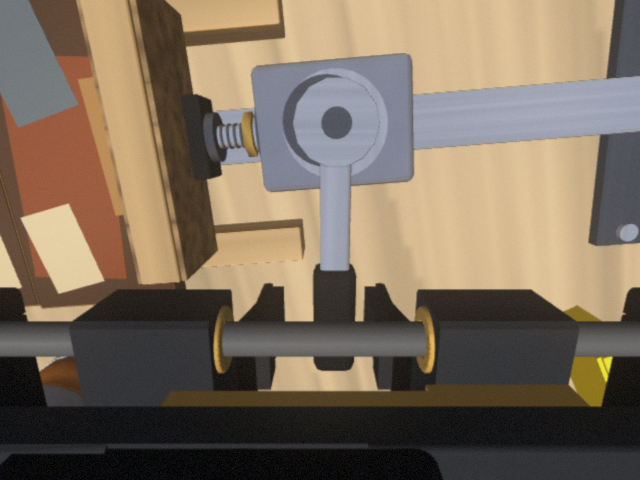

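View pics/p_sc.png

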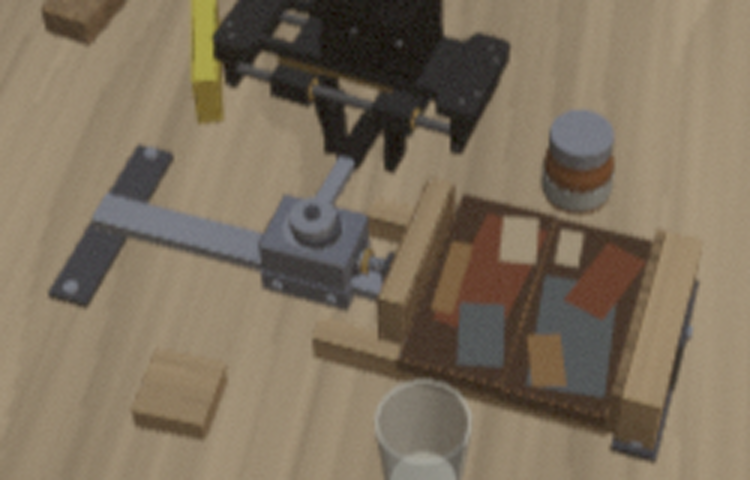

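The lever snapped to its stop and stands freely between the fingers (force ≈ 0). Rising clear and checking.

```bash
python3 -m pendant '[{"x":0,"y":0,"z":0,"roll":0,"fingers":0},{"x":0,"y":0,"z":-0.01,"roll":0,"fingers":0},{"x":0,"y":0,"z":-0.03,"roll":0,"fingers":0},{"x":0,"y":0,"z":-0.07,"roll":0,"fingers":0},{"x":0,"y":0,"z":-0.11,"roll":0,"fingers":0},{"x":-0.03,"y":0,"z":-0.15,"roll":0,"fingers":0},{"x":-0.06,"y":0,"z":-0.18,"roll":0,"fingers":0},{"x":-0.06,"y":0,"z":-0.18,"roll":0,"fingers":0}]'
python3 f.py
python3 - <<'E'
from h import *
import pickle
for n in ("wrist","scene"):
    w=manip.camera_info(n);im=manip.read_camera(n); cv2.imwrite(f"pics/q_{n}.png",im[:,:,::-1]); pickle.dump(w,open(f"w5{n}.pkl","wb"))
E
```

```text
time: 29.35
ee_pos: [0.4467, 0.0108, 0.2365]
tool_rot: [-0.002, 0.994, -0.106, 0.003]
contact_force: [0.6, 0.3, -0.7]
opening: 0.498
tool-frame force [ 0.54 -0.38  0.71] [0.4467 0.0108 0.2365]
```

View pics/q_wrist.png

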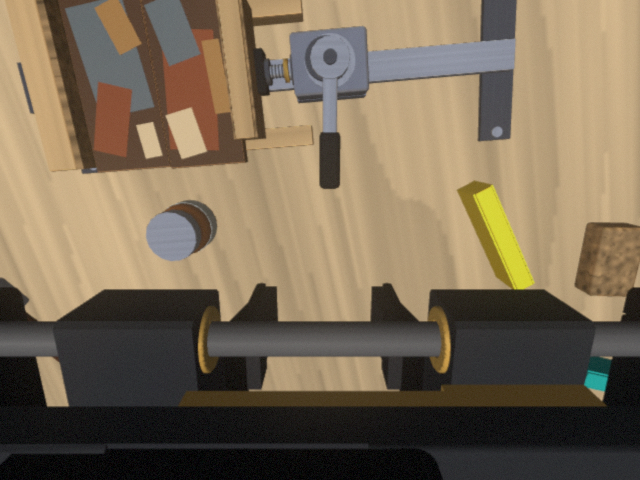

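View pics/q_scene.png

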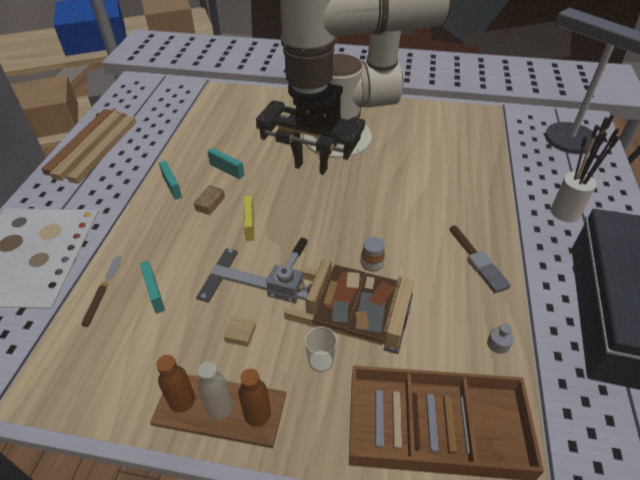

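Run:
```python
from h import *
import pickle
w=pickle.load(open("w5wrist.pkl","rb"))
p=plane(w,329.5,56,.072); g=plane(w,330,160,.072); l=(g-p)[:2]
print("lever angle",np.radians(262.6-(np.degrees(np.arctan2(l[1],l[0]))%360)))
st=manip.read_state(); print(np.abs(st["qd"]).max())
s0=cv2.imread("pics/a_scene.png");s1=cv2.imread("pics/q_scene.png")
cv2.imwrite("pics/q_c.png",cv2.resize(cv2.imread("pics/q_wrist.png")[0:190,20:350],(800,460),interpolation=cv2.INTER_CUBIC))
```

```text
lever angle 1.6449277772119053
0.03993598404188088
```

View pics/q_c.png

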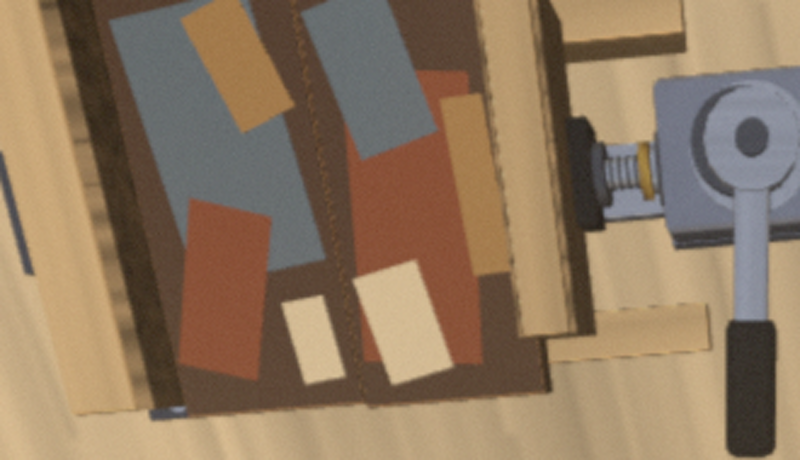

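The lever measures 1.64 rad (at its stop). The split is closed, the halves are flush and in line, the caul is upright between pad and panel, and the robot is clear. Handing in.

```bash
python3 -c "
from station import manip
print(manip.job_done())"
```

```text
the job is handed in; nothing more can be done
None
```

The split panel is cramped up and handed in at about 29.5 s, with no verdict reported. I stood the cork-faced caul on the bearers and let it go. I then gripped the head and slid it up with the lever open until the pad bore with about 9 N (23.2 N at the wrist, less 14 N brake drag). After releasing the head, I swung the lever between loosely open fingers until it snapped over.

**Last checks, from pictures:**
- The lever is at 1.64 rad, at its stop.
- The split and far edge are closed, and the two halves are in line.
- The caul is upright between the pad and the panel.
- The bystanders in view look undisturbed, and the robot is well clear of everything.

**Not checked:** I could not measure the pad force after the snap, and I judged the closed gaps by eye only. None of the checks disagreed. The one hitch was an early move call refused for missing row fields, and nothing moved.

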